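Unload the dry-block heater with sprung tongs

ROBOT

A 7-joint arm with a two-finger parallel gripper is mounted at the origin on the work surface. World frame = base frame: x ahead of the robot, y to its left, z up, the work surface at z = 0. Lengths are in m, angles in rad, forces in N, time in s.
With the tool pointing down it reaches from about 0.425 to 0.875 m from the base axis. Payload 4.7 kg.
Tool frame: the origin (TCP) lies at the very end of the fingers, on their centre line; the grasp point (between the pads) lies 19 mm behind it; z points along the fingers, y is the line along which they close (so a half turn about z gives the same grasp; the last joint's range is limited). The gripper opens to 87 mm and grips with 3 to 60 N. Pads are 19 mm wide; open, the fingers measure 117 mm over their backs; the gripper's body (75 mm by 190 mm) begins 51 mm behind the grasp point.
Start: joints at [1.29, 0.321, -0.07, 1.45, 0.023, 1.371, -0.057], TCP at [0.189, -0.622, 0.223] pointing down, gripper open.
Joint ranges: [-2.86, 2.86], [-0.3, 2.09], [-1.38, 1.24], [0.06, 2.45], [-1.56, 4.7], [0.09, 2.05], [-2.69, 2.69]. Speed limits (rad/s): [2.57, 2.57, 3.14, 3.14, 3.14, 3.14, 3.14].

INTERFACE

Orientations are given as a rotation vector (axis times angle).
In Python, from bench import ctrl, vision gives the robot as it stands.
- The arm moves only by the tool jog_arm, never from a script. Its argument "increments" is a list of rows, each an object of numbers: "tx", "ty", "tz": the shift along the tool's x, y, z in mm; "wx", "wy", "wz": the turn, a rotation vector about the tool's x, y, z in rad; "gripper": the opening, from 0 (shut) to 1 (fully open). In form: [{"tx": .., "ty": .., "tz": .., "wx": .., "wy": .., "wz": .., "gripper": ..}, ...]. A call has exactly 5 rows; each row is the pose to reach, as a shift and turn from the pose commanded when the call began, along the tool's axes at that moment; what a row does not reach only later rows make up. A row lasts 1/12 s, in which the tool goes at most 41.7 mm and 7.16 degrees, less where a joint would pass 70% of its speed; a pose out of reach is approached as far as the arm can. A call with a gripper value outside its range is refused whole. The fingers move at their own pace and stop on an object; "grip_force" is the grip in N (left out, the last holds). Time passes only in rows, so rows that repeat a pose let the fingers close, or fill a call up. It gives the time, the measured TCP pose, the force, the opening and the grip force at its end, in the units of the state.
- ctrl.get_state(): the state, without advancing time (a new reading comes with each control period).
- vision.get_image(name): name is "scene" or "top" or "wrist"; returns a dict with "color" (480x640x3 uint8, blue, green, red), "fx", "fy", "cx", "cy" (pixels), "extrinsics" (4x4, takes a point from world to camera coordinates). Camera axes: x right, y down, z forward; pixel columns grow to the right and rows downward; lengths in m; the calibration is good to about 2 mm. A picture is of the moment at which its call begins. There is no depth.
- ctrl.close_job(): hands the job in; it is judged then, once.
Trained networks look in the newest picture that a camera, given by its name, has taken for a name from the list of things; names that differ only in an ending like _2 or _b are one class to them, and where a whole thing is asked for, a point or a joint stands for the part that bears it (a point fixed in the world has none). Each returns a list of dicts, best first, with "conf" (0 to 1); they miss things now and then, are a little off and sometimes report something else, mostly with a low value. They report only what shows in the picture. A call takes as long as a camera call. They do not tell look-alikes from the thing itself.
- vision.spot_in(camera, thing): "bbox" ([left, top, right, bottom] in pixels, round what is visible of it).
The state is a dict: "time": time; "joint_positions": joint angles; "qd": joint speeds; "joint_torque": joint torques, N m; "position": TCP position; "tool_rot": TCP orientation; "ft_force": force on the tool from outside, world axes, zero at the start; "torque": the same for the moment, N m; "grip_width": opening from 0.0 (shut) to 1.0 (fully open); "grip_force": force on a finger pad.
Only numpy, scipy, OpenCV 4.12 (cv2) and the standard library are available. Lean on these libraries where they do the work, as an engineer would, in place of code of your own. Each camera call takes 0.05 s, during which the arm holds its last target. There are 200 camera calls.

TASK

The plated hex spacers have finished heat-ageing in the dry-block heater and are still hot. Slide the heater's cover open, lift every spacer out of its deep well with the sprung tongs, never touching one with the gripper's own fingers, and put each into the tray compartment at the same corner as its well (near left to near left, and so on, with the tray's fin towards you). Then hang the tongs back upright in their stand, slide the loaded tray by its fin all the way under the clear dust cover until it is up to the back wall, and shut the heater's cover fully, leaving the other things on the bench where they are.

Things in the scene. Friction and masses are not known exactly. Their poses are not given: they have to be found in the camera images.
- heater: Dry-block heater, fixed: white housing 140 (x) by 240 (y) by 90 mm high, display on its -x front. Origin: centre of underside. In its +y (left) half four round wells 32 mm wide, mouths at z 90 mm, floors at z 28 mm; centres at x = -23 (near) or +23 mm (far), y = +79 (left) or +33 mm (right). Cover parks on the plain -y half. Rails 12 mm high along y at x = +-55 mm.
- cover (a joint): Flat aluminium sliding cover of the heater, 102 mm square, 6 mm thick, between the rails. Metres: 0 = shut over the wells, grows as it slides in the heater's -y direction to the stop at 0.110; from 0.095 all wells are clear. About 1.5 N slides it; it stays where it is left.
- cover_grip (a point): Middle of the black bar grip on the sliding cover: bar 14 mm wide (heater's x), 40 mm long (heater's y), its top 10 mm above this point and the cover's face 10 mm below it. The point's axes are the heater's.
- stand: Tongs stand, fixed: base, two posts and an aluminium top plate 50 (x) by 80 (y) mm, upper face at z 110 mm, with one oblong hole in its middle 18 (x) by 36 (y) mm. Origin: centre of the underside. The tongs hang in the hole, legs down, the undersides of their grips resting on the plate, their origin then 14 mm above the bench.
- tongs: Sprung parallel tongs, 148 mm long, 100 g, upright in the stand. Origin: midway between the leg tips; z up, y = closing direction. Steel legs 8 mm wide (x), 3 mm thick, z 0 to 100 mm; above each a black grip 30 mm wide (x), z 96 to 146 mm, a guide block between. Sprung open, tips are 20 (closed: 8) mm apart inside, 26 mm outside. Tips and grips close in parallel, 1 to 1.
- tongs_grip (a point): Point midway between the grips of the tongs, 122 mm above the tips, where they are best squeezed along the tongs' y. Flat outer faces are 44 mm apart when open, 36 mm when the tips have closed to 12 mm. Springs push each grip outwards with 5 N open, 7.4 N at 36 mm: let out only to 41-42 mm, the tongs open their tips yet stay held; beyond 44 mm they drop. Axes as the tongs'.
- dust_cover: Low clear acrylic dust cover, fixed, open only at the front (-x). Inside 112 mm wide (y), 92 mm deep (x), 60 mm high under its roof; walls and roof 4 mm. Origin: on the bench at the middle of the inner face of its back wall; x points from the opening to the back wall, so the opening is at x = -92 mm.
- tray: Loose aluminium sheet tray, 250 g, 81 mm square, 14 mm high, walls and floor 3 mm, parted two by two into compartments 36 mm square. Origin: centre of the underside of the square. A black upright grip fin stands out on its -x side (towards the robot).
- tray_grip (a point): Point for gripping the tray's fin: 97 mm from the tray's origin along its -x, 34 mm above the bench. The fin is 44 mm long (tray's x), 10 mm thick (tray's y), its top 48 mm above the bench. The point's axes are the tray's.
- comp1 (a point): Centre of the floor of the tray's near left compartment (left = tray's +y, far = tray's +x, away from the fin); floor 3 mm above the tray's underside.
- comp2 (a point): Centre of the floor of the tray's near right compartment (left = tray's +y, far = tray's +x, away from the fin); floor 3 mm above the tray's underside.
- comp3 (a point): Centre of the floor of the tray's far left compartment (left = tray's +y, far = tray's +x, away from the fin); floor 3 mm above the tray's underside.
- comp4 (a point): Centre of the floor of the tray's far right compartment (left = tray's +y, far = tray's +x, away from the fin); floor 3 mm above the tray's underside.
- spacer1: Plated steel hex spacer, 12 mm across flats, 16 mm long, 16 g; may be absent. Starts standing on the floor of the near left well, up to 3 mm off its centre. Origin: centre of one end face (the underside at the start), z along its length; its x axis points at a corner of the hexagon.
- spacer2: Plated steel hex spacer, 12 mm across flats, 16 mm long, 16 g; may be absent. Starts standing on the floor of the near right well, up to 3 mm off its centre. Origin: centre of one end face (the underside at the start), z along its length; its x axis points at a corner of the hexagon.
- spacer3: Plated steel hex spacer, 12 mm across flats, 16 mm long, 16 g; may be absent. Starts standing on the floor of the far left well, up to 3 mm off its centre. Origin: centre of one end face (the underside at the start), z along its length; its x axis points at a corner of the hexagon.
- spacer4: Plated steel hex spacer, 12 mm across flats, 16 mm long, 16 g; may be absent. Starts standing on the floor of the far right well, up to 3 mm off its centre. Origin: centre of one end face (the underside at the start), z along its length; its x axis points at a corner of the hexagon.
- cork_ring: Cork flask ring, 80 mm wide, 26 mm high, a bystander. Origin: centre of its underside.
- jar_amber: Small amber jar with black cap, 52 mm wide, 70 mm high, a bystander. Origin: centre of its underside.
- jar_clear: Clear jar with black cap, 56 mm wide, 85 mm high, a bystander. Origin: centre of its underside.
- dish: Shallow glass dish, 80 mm wide, 16 mm high, a bystander. Origin: centre of its underside.
- marker: Black marker pen, 100 mm long, a bystander. Origin: centre of its underside.
- tip_box: Blue pipette-tip box, 85 by 120 by 50 mm, a bystander. Origin: centre of its underside.
- wash_bottle: White wash bottle, 68 mm wide, 150 mm high, a bystander. Origin: centre of its underside.
Things that resemble listed ones, but are neither listed nor needed, are in the scene too. What is shaped like the tray but turquoise is not meant.

How it is judged:
By the outcome, as a careful person would: the job done as asked, in the order asked, and still so for the second after the job is handed in, with the robot touching nothing.
Of spacer1, spacer2, spacer3, spacer4 only 2 to 4 are there at a start; the rules pass over those that are not, and their reading is None.
At some moment in a run one of tray may be knocked a few centimetres aside while the robot is not near it.
It also fails if it takes over 210 s, if anything falls off the work surface, if the arm or the gripper's body presses on something with over 40 N, if the wrist force passes 120 N, or if a joint passes its speed limit or range.

## Working session

There is one attempt and no reset: what is moved stays moved. The work goes in short steps, Python scripts to look and compute and a tool call to move; the robot and the scene stay as the last step left them, time stands still between calls to the robot, and variables do not carry over. Pictures are saved under pics/ and viewed, at most 14 in all, crops included, and the job is handed in when it is done.

Besides the shell and the picture viewer there is one more tool, called after "Request:" as a command line: name --argument value ..., lists and objects as JSON in quotes. jog_arm: Moves the arm, as the interface text tells. Its arguments: {"type":"object","properties":{"increments":{"type":"array"},"grip_force":{"type":"number"}},"required":["increments"]}

```bash
mkdir -p pics; ls; cat > h.py <<'E'
import numpy as np, cv2
from scipy.spatial.transform import Rotation as R
from bench import ctrl, vision
def P(im):
    E=np.array(im["extrinsics"]); K=np.array([[im["fx"],0,im["cx"]],[0,im["fy"],im["cy"]],[0,0,1]]); return K,E
def ray(im,u,v,z):
    K,E=P(im); d=E[:3,:3].T@np.linalg.solve(K,[u,v,1]); c=-E[:3,:3].T@E[:3,3]
    return c+d*(z-c[2])/d[2]
def proj(im,p):
    K,E=P(im); q=K@(E[:3,:3]@np.array(p)+E[:3,3]); return q[:2]/q[2]
def togo(p,yaw=None):
    s=ctrl.get_state(); r=R.from_rotvec(s["tool_rot"]); 
    return 1000*r.inv().apply(np.array(p)-np.array(s["position"]))
E
python3 - <<'E'
from h import *
for n in ("scene","top"):
    im=vision.get_image(n); cv2.imwrite(f"pics/{n}0.png",im["color"])
    K,E=P(im); print(n,K[0,0],(-E[:3,:3].T@E[:3,3]).round(3))
    for t in ["heater","cover","cover_grip","stand","tongs","dust_cover","tray","spacer1","cork_ring","tip_box"]:
        for d in vision.spot_in(n,t)[:3]:
            b=d["bbox"]; c=((b[0]+b[2])/2,(b[1]+b[3])/2)
            print(t,np.round(d["conf"],2),np.round(b), ray(im,*c,0)[:2].round(3))
s=ctrl.get_state(); print(s); print(R.from_rotvec(s["tool_rot"]).as_matrix().round(3))
E
```

```text
pics
scene 457.1867444666271 [0.834 0.403 0.899]
heater 0.75 [166. 148. 286. 261.] [ 0.531 -0.253]
heater 0.57 [313. 340. 397. 430.] [0.628 0.27 ]
heater 0.5 [299. 186. 333. 223.] [ 0.375 -0.096]
cover 0.93 [208. 181. 270. 228.] [ 0.508 -0.231]
cover 0.74 [300. 186. 330. 224.] [ 0.378 -0.096]
cover 0.28 [385. 272. 451. 343.] [0.414 0.254]
cover_grip 0.95 [205. 177. 271. 229.] [ 0.508 -0.236]
cover_grip 0.52 [312. 228. 333. 280.] [0.465 0.016]
stand 0.89 [295. 238. 346. 296.] [0.492 0.038]
tongs 0.76 [311. 230. 334. 277.] [0.463 0.016]
tongs 0.37 [296. 240. 349. 297.] [0.492 0.042]
dust_cover 0.78 [311. 339. 399. 430.] [0.628 0.269]
tray 0.92 [388. 270. 451. 345.] [0.413 0.258]
tray 0.85 [460. 235. 537. 278.] [0.189 0.307]
tray 0.16 [311. 228. 336. 275.] [0.458 0.012]
cork_ring 0.86 [298. 187. 331. 222.] [ 0.379 -0.098]
cork_ring 0.5 [119. 215. 169. 273.] [ 0.737 -0.299]
cork_ring 0.38 [260. 145. 289. 164.] [ 0.337 -0.292]
tip_box 0.72 [384. 268. 452. 345.] [0.413 0.253]
tip_box 0.66 [140. 276. 214. 346.] [ 0.781 -0.106]
top 456.7493066351009 [0.273 0.007 1.088]
heater 0.23 [442. 290.
[... 821 characters left out ...]
      1.37081061, -0.05683975]), 'qd': array([ 4.25815586e-04,  1.11918014e-03, -4.35265569e-05, -9.93783526e-04,
        2.71985001e-04, -4.40826449e-04,  4.37720241e-04]), 'joint_torque': array([-4.88767034e-05, -4.91113150e+01, -4.02970864e-01, -3.12773967e+01,
       -6.37512817e-02,  3.38740507e-02,  3.16482124e-05]), 'position': array([ 0.18882955, -0.62199454,  0.22259616]), 'tool_rot': array([ 3.10741887e+00,  4.61469889e-01, -5.42539106e-05]), 'ft_force': array([-0.08895322, -0.64131147, -0.25558064]), 'torque': array([-0.04120195,  0.02947628,  0.02190611]), 'grip_force': 0.0, 'grip_width': 0.9997824246742071}
[[ 0.957  0.291 -0.   ]
 [ 0.291 -0.957 -0.   ]
 [-0.     0.    -1.   ]]
```

View pics/scene0.png

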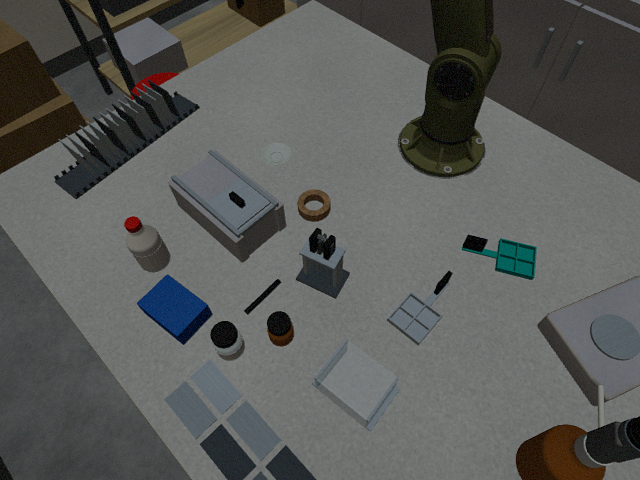

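View pics/top0.png

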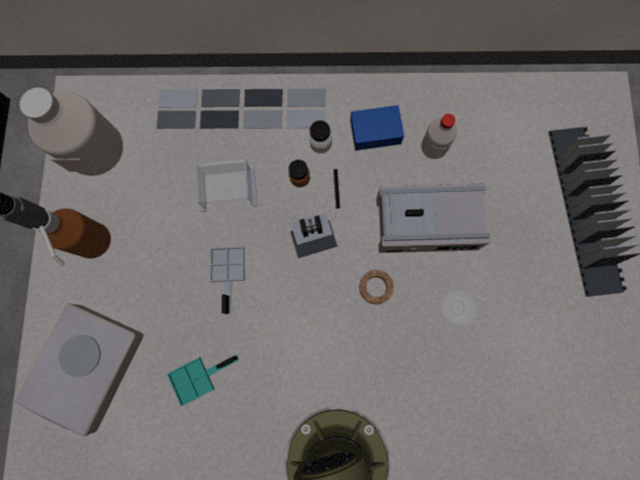

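The pictures show the heater at (435,217) in top, the stand with tongs at (313,235), the tray at (228,265) with its fin at (226,303), and the dust cover at (226,185). The turquoise look-alike is at (192,380).

```bash
python3 - <<'E'
from h import *
im=cv2.imread("pics/top0.png")
def c(u,v,w=100): 
    return cv2.resize(im[v-w*3//8:v-w*3//8+w*3//4,u-w//2:u+w//2],(400,300),interpolation=cv2.INTER_CUBIC)
o=np.vstack([np.hstack([c(435,217,128),c(313,235,80)]),np.hstack([c(227,185,80),c(228,280,100)])])
cv2.imwrite("pics/c1.png",cv2.convertScaleAbs(o,alpha=1.4))
E
```

```text
(no output)
```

View pics/c1.png

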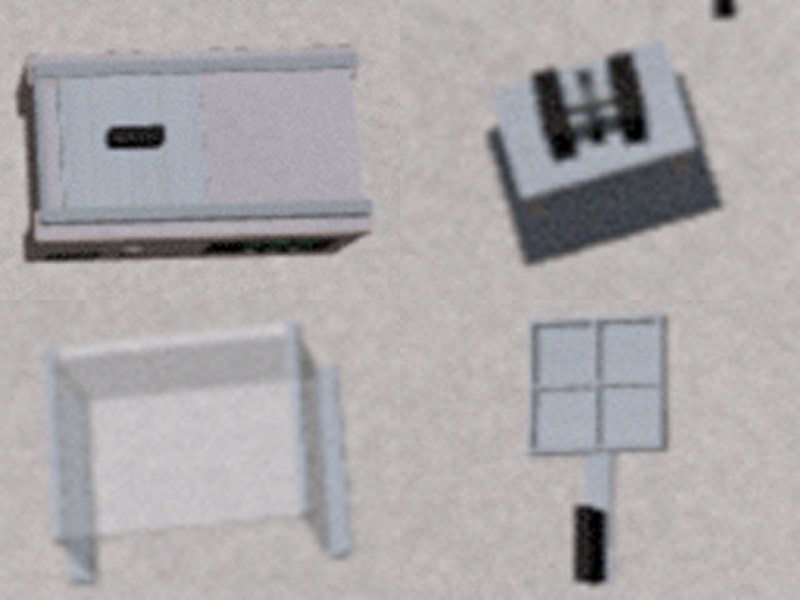

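Crop 1 shows the rails, the stand plate, the cover walls and the tray corners clearly. Next I turn those pixels into poses.

```bash
python3 - <<'E'
from h import *
im=vision.get_image("top")
def W(px,s,o,z,off=(0,0)):
    return np.array([ray(im,o[0]+(u-off[0]+.5)*s-.5,o[1]+(v-off[1]+.5)*s-.5,z)[:2] for u,v in px])
def rep(n,a): 
    print(n,a.round(3).tolist(),"mean",a.mean(0).round(4))
def ang(p,q): d=q-p; return np.degrees(np.arctan2(d[1],d[0])).round(2)
r=W([(30,68),(358,62),(40,216),(371,210)],.32,(371,169),.102); rep("rails",r); print(ang(r[0],r[1])+90,ang(r[2],r[3])+90, np.linalg.norm(r[0]-r[1]),np.linalg.norm(r[2]-r[0]))
rep("grip",W([(136,137)],.32,(371,169),.116))
st=W([(495,95),(662,42),(698,148),(522,200)],.2,(273,205),.110,(400,0)); rep("stand",st); print([ang(st[1],st[0])-90,ang(st[2],st[3])-90,ang(st[2],st[1]),ang(st[3],st[0])])
tg=W([(555,114),(628,97)],.2,(273,205),.142,(400,0)); rep("tongs",tg); print(ang(tg[1],tg[0])-90)
d=W([(90,400),(337,368),(345,555),(95,582)],.2,(187,155),.0,(0,300)); rep("dustbot",d); print(ang(d[3],d[0]),ang(d[2],d[1]),ang(d[1],d[0])-90)
d=W([(50,350),(298,324),(306,515),(57,541)],.2,(187,155),.064,(0,300)); rep("dusttop",d); print(ang(d[3],d[0]),ang(d[2],d[1]),ang(d[1],d[0])-90)
t=W([(530,318),(665,315),(667,451),(531,453)],.25,(178,243),.014,(400,300)); rep("tray",t); print(ang(t[3],t[0]),ang(t[2],t[1]),ang(t[1],t[0])-90)
rep("fin",W([(588,507),(588,580)],.25,(178,243),.048,(400,300)))
E
```

```text
rails [[0.595, -0.098], [0.599, -0.332], [0.486, -0.103], [0.491, -0.334]] mean [ 0.5428 -0.2167]
1.0699999999999932 1.1800000000000068 0.2344344524640697 0.10905349372888398
grip [[0.54, -0.169]] mean [ 0.5398 -0.1694]
stand [[0.516, 0.1], [0.54, 0.026], [0.492, 0.01], [0.469, 0.087]] mean [0.5042 0.0558]
[np.float64(18.239999999999995), np.float64(16.959999999999994), np.float64(18.5), np.float64(15.15)]
tongs [[0.5, 0.071], [0.507, 0.04]] mean [0.5034 0.0555]
13.569999999999993
dustbot [[0.67, 0.333], [0.687, 0.208], [0.589, 0.201], [0.575, 0.325]] mean [0.6303 0.2666]
4.8 4.41 7.700000000000003
dusttop [[0.672, 0.334], [0.685, 0.216], [0.59, 0.208], [0.577, 0.325]] mean [0.6309 0.2709]
5.48 4.54 6.209999999999994
tray [[0.481, 0.305], [0.483, 0.223], [0.401, 0.218], [0.399, 0.299]] mean [0.4412 0.2613]
3.58 3.16 1.4399999999999977
fin [[0.365, 0.256], [0.323, 0.254]] mean [0.344  0.2547]
```

```bash
cat >> h.py <<'E'
def go(p,yawy):
    "target TCP position (m), heading of tool y in deg -> tool-axis shift mm and rotvec"
    s=ctrl.get_state(); r=R.from_rotvec(s["tool_rot"]); a=np.radians(yawy)
    y=np.array([np.cos(a),np.sin(a),0]); z=np.array([0,0,-1.]); t=R.from_matrix(np.c_[np.cross(y,z),y,z])
    print("t",togo(p).round(1),"w",(r.inv()*t).as_rotvec().round(3),"now",np.array(s["position"]).round(4), "yawy",np.degrees(np.arctan2(*r.as_matrix()[[1,0],1])).round(1),"t",round(s["time"],2))
E
python3 -c "
from h import *
go([.54,-.168,.17],1.1)"
```

```text
t [ 467.9 -332.4   52.5] w [ 0.     0.    -1.295] now [ 0.1889 -0.622   0.2226] yawy -73.1 t 1.15
```

Request:
jog_arm --increments '[{"tx":468,"ty":-332,"tz":0,"wz":-1.295,"gripper":0.35},{"tx":468,"ty":-332,"tz":0,"wz":-1.295,"gripper":0.35},{"tx":468,"ty":-332,"tz":0,"wz":-1.295,"gripper":0.35},{"tx":468,"ty":-332,"tz":0,"wz":-1.295,"gripper":0.35},{"tx":468,"ty":-332,"tz":0,"wz":-1.295,"gripper":0.35}]'

```text
validation failed for argument at $.in...
```

```bash
python3 -c "
from h import *
go([.54,-.168,.17],1.1)"
```

```text
t [ 467.9 -332.4   52.5] w [ 0.     0.    -1.295] now [ 0.1889 -0.622   0.2226] yawy -73.1 t 1.15
```

Request:
jog_arm --increments '[{"tx":468,"ty":-332,"tz":0,"wx":0,"wy":0,"wz":-1.295,"gripper":0.35},{"tx":468,"ty":-332,"tz":0,"wx":0,"wy":0,"wz":-1.295,"gripper":0.35},{"tx":468,"ty":-332,"tz":0,"wx":0,"wy":0,"wz":-1.295,"gripper":0.35},{"tx":468,"ty":-332,"tz":0,"wx":0,"wy":0,"wz":-1.295,"gripper":0.35},{"tx":468,"ty":-332,"tz":0,"wx":0,"wy":0,"wz":-1.295,"gripper":0.35}]' --grip_force 20

```text
time: 1.57
position: [0.3173, -0.4556, 0.2228]
tool_rot: [2.81, 1.402, -0.0]
ft_force: [0.7, -0.6, -0.4]
grip_width: 0.71
grip_force: 0.0
```

```bash
python3 -c "
from h import *
go([.54,-.168,.17],1.1)"
```

```text
t [363.7   5.   52.6] w [ 0.     0.001 -0.664] now [ 0.3173 -0.4556  0.2228] yawy -37.0 t 1.57
```

Request:
jog_arm --increments '[{"tx":364,"ty":5,"tz":0,"wx":0,"wy":0,"wz":-0.664,"gripper":0.35},{"tx":364,"ty":5,"tz":0,"wx":0,"wy":0,"wz":-0.664,"gripper":0.35},{"tx":364,"ty":5,"tz":0,"wx":0,"wy":0,"wz":-0.664,"gripper":0.35},{"tx":364,"ty":5,"tz":0,"wx":0,"wy":0,"wz":-0.664,"gripper":0.35},{"tx":364,"ty":5,"tz":0,"wx":0,"wy":0,"wz":-0.664,"gripper":0.35}]'

```text
time: 1.98
position: [0.4458, -0.2916, 0.223]
tool_rot: [2.243, 2.198, -0.001]
ft_force: [0.2, -0.1, 0.2]
grip_width: 0.379
grip_force: 0.0
```

```bash
python3 -c "
from h import *
go([.54,-.168,.17],1.1)"
```

```text
t [125.5  91.7  52.9] w [ 0.001  0.001 -0.039] now [ 0.4458 -0.2916  0.223 ] yawy -1.1 t 1.98
```

Request:
jog_arm --increments '[{"tx":125,"ty":92,"tz":50,"wx":0,"wy":0,"wz":-0.039,"gripper":0.35},{"tx":125,"ty":92,"tz":50,"wx":0,"wy":0,"wz":-0.039,"gripper":0.35},{"tx":125,"ty":92,"tz":50,"wx":0,"wy":0,"wz":-0.039,"gripper":0.35},{"tx":125,"ty":92,"tz":50,"wx":0,"wy":0,"wz":-0.039,"gripper":0.35},{"tx":125,"ty":92,"tz":50,"wx":0,"wy":0,"wz":-0.039,"gripper":0.35}]'

```text
time: 2.4
position: [0.543, -0.1611, 0.1707]
tool_rot: [-2.191, -2.246, -0.007]
ft_force: [-0.7, 0.3, -0.7]
grip_width: 0.351
grip_force: 0.0
```

```bash
python3 -c "
from h import *
im=vision.get_image('wrist'); cv2.imwrite('pics/w1.png',im['color']); K,E=P(im); print((-E[:3,:3].T@E[:3,3]).round(3),E[:3,:3].round(2))
for d in vision.spot_in('wrist','cover_grip')[:2]: b=d['bbox'];print(b,d['conf'],ray(im,(b[0]+b[2])/2,(b[1]+b[3])/2,.116))
go([.54,-.168,.102],1.1)"
```

```text
[ 0.542 -0.091  0.333] [[ 1.    0.02  0.  ]
 [ 0.02 -0.97  0.26]
 [ 0.01 -0.26 -0.97]]
[238.1, 182.4, 409.6, 325.5] 0.58 [ 0.5422486 -0.1533854  0.116    ]
t [ 0.6 -0.5 70. ] w [-0.001 -0.001 -0.002] now [ 0.5406 -0.1686  0.172 ] yawy 1.0 t 2.5
```

View pics/w1.png

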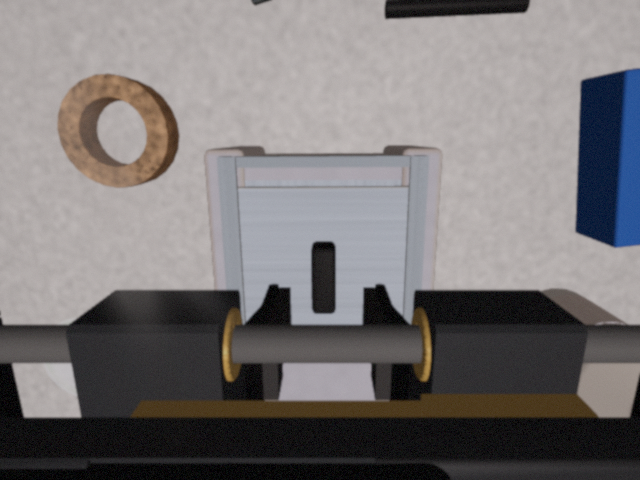

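Wrist view: bar grip at about (323,277), centred between the fingers.

```bash
python3 -c "
from h import *
im=vision.get_image('wrist')
for p in [(312,241),(336,241),(312,313),(336,313)]: print(ray(im,*p,.116).round(4))
print(proj(im,[.5406,-.1686,.172]))
for e in [(219,160,.102),(429,160,.102)]: print(ray(im,*e).round(4))
"
```

```text
[ 0.5332 -0.1543  0.116 ]
[ 0.5463 -0.1541  0.116 ]
[ 0.5334 -0.1971  0.116 ]
[ 0.5472 -0.1968  0.116 ]
[324.7077141  306.77937147]
[ 0.4809 -0.1124  0.102 ]
[ 0.5972 -0.1106  0.102 ]
```

Request:
jog_arm --increments '[{"tx":-5,"ty":0,"tz":35,"wx":0,"wy":0,"wz":0,"gripper":0.35},{"tx":-5,"ty":0,"tz":69,"wx":0,"wy":0,"wz":0,"gripper":0.35},{"tx":-5,"ty":0,"tz":69,"wx":0,"wy":0,"wz":0,"gripper":0.35},{"tx":-5,"ty":0,"tz":69,"wx":0,"wy":0,"wz":0,"gripper":0.1},{"tx":-5,"ty":0,"tz":69,"wx":0,"wy":0,"wz":0,"gripper":0.1}]'

```text
time: 2.97
position: [0.5407, -0.1769, 0.1053]
tool_rot: [2.208, 2.233, 0.001]
ft_force: [0.5, 0.4, 0.9]
grip_width: 0.27
grip_force: 0.0
```

Request:
jog_arm --increments '[{"tx":0,"ty":0,"tz":0,"wx":0,"wy":0,"wz":0,"gripper":0.1},{"tx":0,"ty":0,"tz":0,"wx":0,"wy":0,"wz":0,"gripper":0.1},{"tx":-25,"ty":0,"tz":0,"wx":0,"wy":0,"wz":0,"gripper":0.1},{"tx":-50,"ty":0,"tz":0,"wx":0,"wy":0,"wz":0,"gripper":0.1},{"tx":-75,"ty":0,"tz":0,"wx":0,"wy":0,"wz":0,"gripper":0.1}]'

```text
time: 3.38
position: [0.5439, -0.25, 0.1059]
tool_rot: [2.201, 2.236, 0.006]
ft_force: [5.5, 2.9, 0.6]
grip_width: 0.159
grip_force: 20.0
```

Request:
jog_arm --increments '[{"tx":-18,"ty":0,"tz":0,"wx":0,"wy":0,"wz":0,"gripper":0.1},{"tx":-18,"ty":0,"tz":0,"wx":0,"wy":0,"wz":0,"gripper":0.1},{"tx":-18,"ty":0,"tz":0,"wx":0,"wy":0,"wz":0,"gripper":0.35},{"tx":-18,"ty":0,"tz":0,"wx":0,"wy":0,"wz":0,"gripper":0.35},{"tx":-18,"ty":0,"tz":0,"wx":0,"wy":0,"wz":0,"gripper":0.35}]'

```text
time: 3.8
position: [0.5414, -0.2685, 0.1042]
tool_rot: [2.206, 2.236, -0.0]
ft_force: [0.8, 0.1, -0.3]
grip_width: 0.299
grip_force: 0.0
```

Request:
jog_arm --increments '[{"tx":0,"ty":0,"tz":-40,"wx":0,"wy":0,"wz":0,"gripper":0.4},{"tx":15,"ty":0,"tz":-80,"wx":0,"wy":0,"wz":0,"gripper":0.6},{"tx":30,"ty":1,"tz":-115,"wx":0,"wy":0,"wz":0,"gripper":0.9},{"tx":30,"ty":1,"tz":-115,"wx":0,"wy":0,"wz":0,"gripper":0.9},{"tx":30,"ty":1,"tz":-115,"wx":0,"wy":0,"wz":0,"gripper":0.9}]'

```text
time: 4.22
position: [0.5437, -0.2373, 0.2218]
tool_rot: [2.2, 2.235, 0.002]
ft_force: [-1.2, -0.4, 0.0]
grip_width: 0.614
grip_force: 0.0
```

```bash
python3 -c "
from h import *
im=vision.get_image('wrist'); K,E=P(im); print((-E[:3,:3].T@E[:3,3]).round(3), K[0,0])
import pickle; pickle.dump(im,open('w2.pkl','wb'))
for d in vision.spot_in('wrist','spacer1')[:6]: print(np.round(d['bbox']),round(d['conf'],2))
c=im['color'][40:250,200:460]; cv2.imwrite('pics/w2.png',cv2.convertScaleAbs(cv2.resize(c,None,fx=2.8,fy=2.8,interpolation=cv2.INTER_CUBIC),alpha=1.5))
go([.542,-.238,.22],1.1)"
```

```text
[ 0.543 -0.166  0.384] 411.32300919394265
[344. 150. 357. 168.] 0.76
[290.  89. 305. 108.] 0.65
[292. 146. 308. 165.] 0.58
[347.  87. 361. 105.] 0.52
t [ 0.6  0.7 -2. ] w [-0.001  0.    -0.006] now [ 0.5413 -0.2386  0.218 ] yawy 0.8 t 4.32
```

View pics/w2.png

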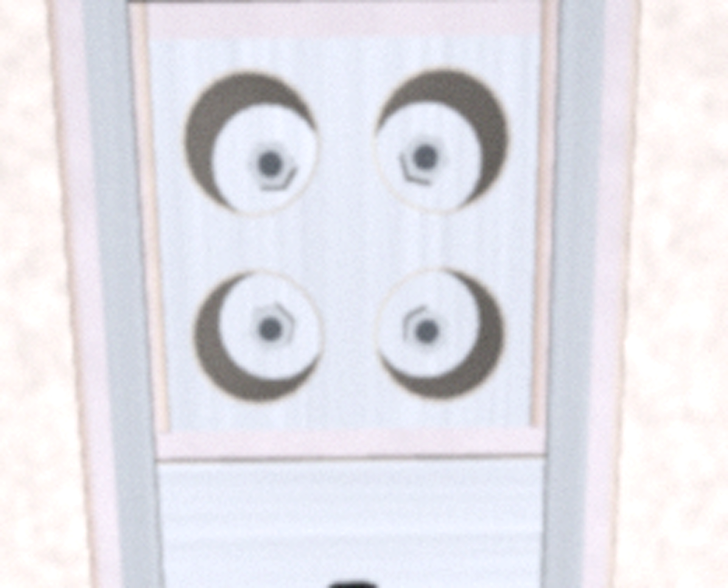

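All four spacers are present, with holes at crop pixels (270,163), (426,157), (270,328) and (427,331). I'll zoom in on each to get the hex orientation.

```bash
python3 -c "
from h import *
import pickle; im=pickle.load(open('w2.pkl','rb'))
h={1:(270,163),3:(426,157),2:(270,328),4:(427,331)}; w={1:(252,141),3:(442,140),2:(258,336),4:(440,336)}
f=lambda p:((p[0]+.5)/2.8-.5+200,(p[1]+.5)/2.8-.5+40)
print('wells',{k:ray(im,*f(v),.09)[:2].round(4).tolist() for k,v in w.items()})
print('sp',{k:ray(im,*f(v),.044)[:2].round(4).tolist() for k,v in h.items()})
r=R.from_euler('z',1.1,degrees=True).as_matrix()[:2,:2]
W=np.array([ray(im,*f(w[k]),.09)[:2] for k in (1,2,3,4)]); c=W.mean(0)-r@[0,.056]; print('heater',c.round(4))
def crop(k):
    u,v=f(h[k]); M=np.float32([[18,0,200-18*u],[0,18,150-18*v]]); g=cv2.warpAffine(im['color'],M,(400,300),flags=cv2.INTER_CUBIC); g=g.astype(float); return np.clip((g-g.min())/(g.max()-g.min())*255,0,255).astype(np.uint8)
cv2.imwrite('pics/w3.png',np.vstack([np.hstack([crop(1),crop(3)]),np.hstack([crop(2),crop(4)])]))
"
```

```text
wells {1: [0.5191, -0.1387], 3: [0.5646, -0.1378], 2: [0.5202, -0.1845], 4: [0.5657, -0.1838]}
sp {1: [0.5204, -0.1401], 3: [0.5638, -0.1379], 2: [0.5201, -0.1851], 4: [0.5655, -0.1853]}
heater [ 0.5435 -0.2172]
```

View pics/w3.png

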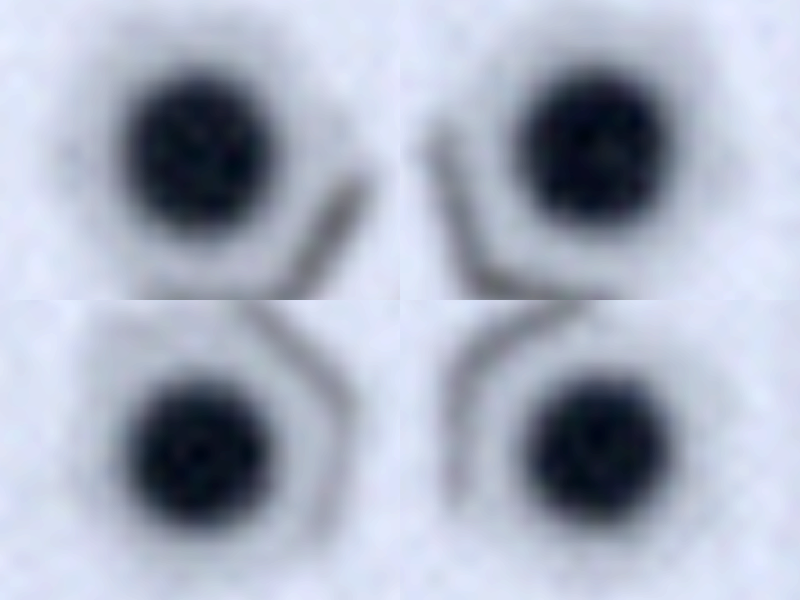

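Request:
jog_arm --increments '[{"tx":294,"ty":-32,"tz":-30,"wx":0,"wy":0,"wz":1.29,"gripper":0.85},{"tx":294,"ty":-32,"tz":-30,"wx":0,"wy":0,"wz":1.29,"gripper":0.85},{"tx":294,"ty":-32,"tz":-30,"wx":0,"wy":0,"wz":1.29,"gripper":0.85},{"tx":294,"ty":-32,"tz":-30,"wx":0,"wy":0,"wz":1.29,"gripper":0.85},{"tx":294,"ty":-32,"tz":-30,"wx":0,"wy":0,"wz":1.29,"gripper":0.85}]'

```text
time: 4.73
position: [0.5156, -0.0347, 0.2376]
tool_rot: [-2.784, -1.451, 0.005]
ft_force: [1.4, -0.1, -0.6]
grip_width: 0.848
grip_force: 0.0
```

```bash
python3 -c "
from h import *
go([.504,.056,.25],-73)"
```

```text
t [ 67.6 -61.5 -12.4] w [-0.002  0.003  0.664] now [ 0.5156 -0.0347  0.2376] yawy -34.9 t 4.73
```

Request:
jog_arm --increments '[{"tx":68,"ty":-62,"tz":-12,"wx":0,"wy":0,"wz":0.664,"gripper":0.85},{"tx":68,"ty":-62,"tz":-12,"wx":0,"wy":0,"wz":0.664,"gripper":0.85},{"tx":68,"ty":-62,"tz":-12,"wx":0,"wy":0,"wz":0.664,"gripper":0.85},{"tx":68,"ty":-62,"tz":-12,"wx":0,"wy":0,"wz":0.664,"gripper":0.85},{"tx":68,"ty":-62,"tz":-12,"wx":0,"wy":0,"wz":0.664,"gripper":0.85}]'

```text
time: 5.15
position: [0.5037, 0.0563, 0.2498]
tool_rot: [-3.091, -0.56, 0.004]
ft_force: [0.0, -0.2, 0.1]
grip_width: 0.849
grip_force: 0.0
```

```bash
python3 -c "
from h import *
im=vision.get_image('wrist'); K,E=P(im); print((-E[:3,:3].T@E[:3,3]).round(3))
import pickle; pickle.dump(im,open('w4.pkl','wb'))
cv2.imwrite('pics/w4.png',im['color']); print(proj(im,[.504,.056,.16]),proj(im,[.504,.056,.11]))
go([.504,.056,.25],-73)"
```

```text
[0.572 0.081 0.412]
[326.05726628 250.81962137] [326.19746895 232.44992842]
t [ 0.5 -0.7 -0.4] w [-0.001  0.003  0.054] now [0.5038 0.0551 0.2496] yawy -69.9 t 5.2
```

View pics/w4.png

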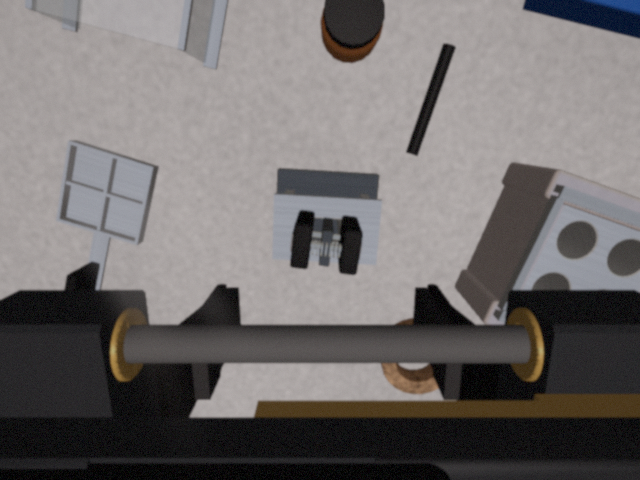

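Tongs grips at (302,240) and (351,245), plate top edge at row 197; the tongs are turned about 5° from the tool. Descend and grasp.

Request:
jog_arm --increments '[{"tx":1.5,"ty":0,"tz":40,"wx":0,"wy":0,"wz":0.075,"gripper":0.85},{"tx":1.5,"ty":0,"tz":80,"wx":0,"wy":0,"wz":0.075,"gripper":0.85},{"tx":1.5,"ty":0,"tz":115,"wx":0,"wy":0,"wz":0.075,"gripper":0.85},{"tx":1.5,"ty":0,"tz":132,"wx":0,"wy":0,"wz":0.075,"gripper":0.85},{"tx":1.5,"ty":0,"tz":132,"wx":0,"wy":0,"wz":0.075,"gripper":0.8}]'

```text
time: 5.62
position: [0.5016, 0.0544, 0.1135]
tool_rot: [-3.107, -0.451, 0.018]
ft_force: [-0.6, 0.1, -0.1]
grip_width: 0.828
grip_force: 0.0
```

Request:
jog_arm --increments '[{"tx":0,"ty":0,"tz":0,"wx":0,"wy":0,"wz":0,"gripper":0.44},{"tx":0,"ty":0,"tz":0,"wx":0,"wy":0,"wz":0,"gripper":0.44},{"tx":0,"ty":0,"tz":0,"wx":0,"wy":0,"wz":0,"gripper":0.44},{"tx":0,"ty":0,"tz":0,"wx":0,"wy":0,"wz":0,"gripper":0.44},{"tx":0,"ty":0,"tz":0,"wx":0,"wy":0,"wz":0,"gripper":0.44}]' --grip_force 25

```text
time: 6.03
position: [0.5071, 0.0559, 0.1205]
tool_rot: [3.109, 0.449, 0.003]
ft_force: [0.0, 0.4, 1.9]
grip_width: 0.51
grip_force: 2.9
```

```bash
python3 -c "
from h import *
s=ctrl.get_state(); print(s['grip_width'],s['grip_force'],s['ft_force'].round(1)); go([.504,.056,.25],-75)"
```

```text
0.5098035397978856 2.927181589366228 [0.  0.4 1.9]
t [  -2.7   -0.9 -129.5] w [ 0.001 -0.002  0.025] now [0.5071 0.0559 0.1205] yawy -73.6 t 6.03
```

Request:
jog_arm --increments '[{"tx":0,"ty":0,"tz":0,"wx":0,"wy":0,"wz":0,"gripper":0.44},{"tx":0,"ty":0,"tz":0,"wx":0,"wy":0,"wz":0,"gripper":0.44},{"tx":0,"ty":0,"tz":0,"wx":0,"wy":0,"wz":0,"gripper":0.44},{"tx":0,"ty":0,"tz":0,"wx":0,"wy":0,"wz":0,"gripper":0.44},{"tx":0,"ty":0,"tz":0,"wx":0,"wy":0,"wz":0,"gripper":0.44}]'

```text
time: 6.45
position: [0.5073, 0.0559, 0.1205]
tool_rot: [3.109, 0.449, 0.004]
ft_force: [-0.5, -0.5, 6.8]
grip_width: 0.445
grip_force: 8.2
```

```bash
python3 -c "
from h import *
s=ctrl.get_state(); print(s['grip_width'],s['grip_force'],s['ft_force'].round(1)); go([.504,.056,.25],-75)"
```

```text
0.4452432300718546 8.204395783272957 [-0.5 -0.5  6.8]
t [  -2.8   -0.9 -129.5] w [ 0.001 -0.002  0.025] now [0.5073 0.0559 0.1205] yawy -73.6 t 6.45
```

Request:
jog_arm --increments '[{"tx":0,"ty":0,"tz":-10,"wx":0,"wy":0,"wz":0,"gripper":0.44},{"tx":0,"ty":0,"tz":-40,"wx":0,"wy":0,"wz":0,"gripper":0.44},{"tx":0,"ty":0,"tz":-75,"wx":0,"wy":0,"wz":0,"gripper":0.44},{"tx":0,"ty":0,"tz":-110,"wx":0,"wy":0,"wz":0,"gripper":0.44},{"tx":0,"ty":0,"tz":-135,"wx":0,"wy":0,"wz":0,"gripper":0.44}]'

```text
time: 6.87
position: [0.5066, 0.056, 0.2575]
tool_rot: [3.109, 0.449, 0.004]
ft_force: [0.9, 1.6, -0.0]
grip_width: 0.441
grip_force: 6.6
```

```bash
python3 -c "
from h import *
s=ctrl.get_state(); print(s['grip_width'],s['grip_force'],s['ft_force'].round(1)); go([.5198,-.1394,.25],-90)"
```

```text
0.44086528668995967 6.613502471179968 [ 0.9  1.6 -0. ]
t [-42.6 191.1   7.6] w [ 0.001 -0.002  0.287] now [0.5066 0.056  0.2575] yawy -73.6 t 6.87
```

Request:
jog_arm --increments '[{"tx":-7,"ty":31,"tz":2,"wx":0,"wy":0,"wz":0.08,"gripper":0.44},{"tx":-16,"ty":72,"tz":4,"wx":0,"wy":0,"wz":0.16,"gripper":0.44},{"tx":-25,"ty":113,"tz":6,"wx":0,"wy":0,"wz":0.24,"gripper":0.44},{"tx":-34,"ty":154,"tz":8,"wx":0,"wy":0,"wz":0.287,"gripper":0.44},{"tx":-42,"ty":190,"tz":8,"wx":0,"wy":0,"wz":0.287,"gripper":0.44}]'

```text
time: 7.28
position: [0.5187, -0.1411, 0.2462]
tool_rot: [3.141, -0.005, -0.002]
ft_force: [-0.2, 0.5, -0.5]
grip_width: 0.44
grip_force: 6.6
```

Request:
jog_arm --increments '[{"tx":0,"ty":0,"tz":0,"wx":0,"wy":0,"wz":0,"gripper":0.44},{"tx":0,"ty":0,"tz":0,"wx":0,"wy":0,"wz":0,"gripper":0.44},{"tx":0,"ty":0,"tz":0,"wx":0,"wy":0,"wz":0,"gripper":0.44},{"tx":0,"ty":0,"tz":0,"wx":0,"wy":0,"wz":0,"gripper":0.475},{"tx":0,"ty":0,"tz":0,"wx":0,"wy":0,"wz":0,"gripper":0.475}]'

```text
time: 7.7
position: [0.5198, -0.1366, 0.2465]
tool_rot: [-3.142, -0.004, -0.0]
ft_force: [0.4, 0.7, -0.8]
grip_width: 0.468
grip_force: 5.9
```

```bash
python3 -c "
from h import *
im=vision.get_image('wrist'); K,E=P(im); s=ctrl.get_state(); print(s['grip_width'],s['grip_force'])
import pickle; pickle.dump(im,open('w5.pkl','wb'))
p=np.array(s['position']); print(proj(im,p-[0,0,.103]),proj(im,p-[0,0,.1065]),proj(im,[.5191,-.1387,.09]))
cv2.imwrite('pics/w5.png',cv2.convertScaleAbs(cv2.resize(im['color'][120:360,160:480],None,fx=2.5,fy=2.5,interpolation=cv2.INTER_CUBIC),alpha=1.2)); go([.5198,-.1394,.25],-90)"
```

```text
0.47082201324042183 5.836375909720955
[326.20820151 246.40648792] [326.21535623 245.04020705] [328.73433807 229.50508483]
t [-0.   2.6 -3.5] w [ 0.    -0.     0.002] now [ 0.5198 -0.1368  0.2465] yawy -89.9 t 7.75
```

View pics/w5.png

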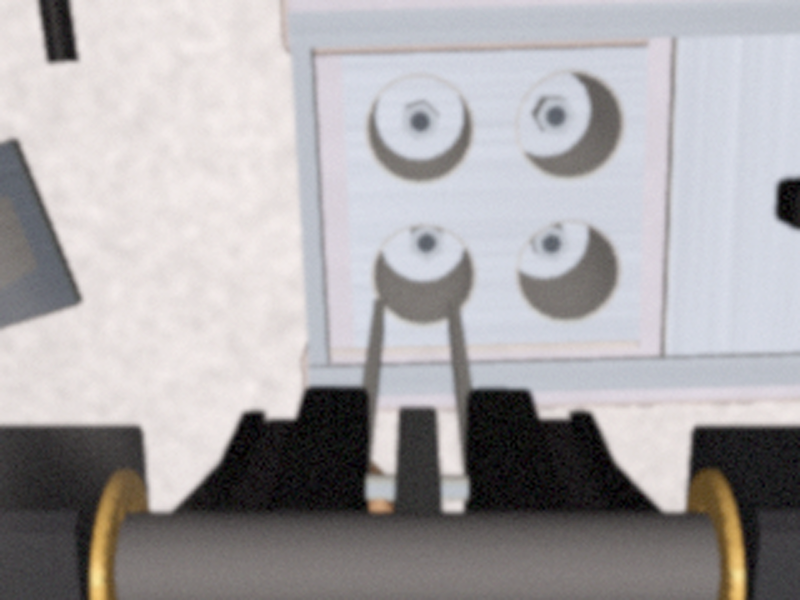

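Tips at crop (381,298)/(455,302) agree with the prediction to within 1 px, so the tongs are where I think they are. Next I align over well 1 and check.

Request:
jog_arm --increments '[{"tx":0,"ty":2.6,"tz":30,"wx":0,"wy":0,"wz":0,"gripper":0.477},{"tx":0,"ty":2.6,"tz":30,"wx":0,"wy":0,"wz":0,"gripper":0.477},{"tx":0,"ty":2.6,"tz":30,"wx":0,"wy":0,"wz":0,"gripper":0.477},{"tx":0,"ty":2.6,"tz":30,"wx":0,"wy":0,"wz":0,"gripper":0.477},{"tx":0,"ty":2.6,"tz":30,"wx":0,"wy":0,"wz":0,"gripper":0.477}]'

```text
time: 8.17
position: [0.5204, -0.1407, 0.2176]
tool_rot: [3.141, 0.0, 0.003]
ft_force: [0.2, -0.3, -0.6]
grip_width: 0.48
grip_force: 5.7
```

```bash
python3 -c "
from h import *
import pickle; im=pickle.load(open('w5.pkl','rb'))
f=lambda p:((p[0]+.5)/2.5-.5+160,(p[1]+.5)/2.5-.5+120)
for n,q in zip('1234',[(427,243),(551,243),(419,121),(555,116)]): print(n,ray(im,*f(q),.044)[:2].round(4))
for n,q in zip('1234',[(424,272),(567,270),(421,127),(570,123)]): print(n,ray(im,*f(q),.09)[:2].round(4))
s=ctrl.get_state(); print(s['grip_width'],s['grip_force'],s['ft_force'].round(1)); go([.5198,-.1394,.1385],-90)"
```

```text
1 [ 0.5202 -0.1405]
2 [ 0.5202 -0.1852]
3 [ 0.5635 -0.1376]
4 [ 0.5653 -0.1851]
1 [ 0.5199 -0.1391]
2 [ 0.5206 -0.1845]
3 [ 0.5654 -0.1381]
4 [ 0.5666 -0.1837]
0.47955551360492854 5.6676424098089875 [ 0.2 -0.3 -0.6]
t [-0.7 -1.3 79.1] w [ 0.    -0.002  0.   ] now [ 0.5204 -0.1407  0.2176] yawy -90.0 t 8.17
```

Request:
jog_arm --increments '[{"tx":-0.7,"ty":-1,"tz":20,"wx":0,"wy":0,"wz":0,"gripper":0.477},{"tx":-0.7,"ty":-1,"tz":40,"wx":0,"wy":0,"wz":0,"gripper":0.477},{"tx":-0.7,"ty":-1,"tz":60,"wx":0,"wy":0,"wz":0,"gripper":0.477},{"tx":-0.7,"ty":-1,"tz":78,"wx":0,"wy":0,"wz":0,"gripper":0.477},{"tx":-0.7,"ty":-1,"tz":78,"wx":0,"wy":0,"wz":0,"gripper":0.477}]' --grip_force 20

```text
time: 8.58
position: [0.5171, -0.1395, 0.1358]
tool_rot: [-3.14, 0.0, 0.007]
ft_force: [-0.7, -0.3, -1.9]
grip_width: 0.477
grip_force: 5.7
```

Request:
jog_arm --increments '[{"tx":0,"ty":0,"tz":0,"wx":0,"wy":0,"wz":0,"gripper":0.477},{"tx":0,"ty":0,"tz":0,"wx":0,"wy":0,"wz":0,"gripper":0.36},{"tx":0,"ty":0,"tz":0,"wx":0,"wy":0,"wz":0,"gripper":0.36},{"tx":0,"ty":0,"tz":0,"wx":0,"wy":0,"wz":0,"gripper":0.36},{"tx":0,"ty":0,"tz":0,"wx":0,"wy":0,"wz":0,"gripper":0.36}]'

```text
time: 9.0
position: [0.5203, -0.1402, 0.1401]
tool_rot: [3.14, -0.001, 0.005]
ft_force: [0.1, 0.3, 4.7]
grip_width: 0.419
grip_force: 20.0
```

```bash
python3 -c "
from h import *
s=ctrl.get_state(); print(s['grip_width']*87,s['grip_force'],s['ft_force'].round(1)); go([.5198,-.1394,.1385],-90)"
```

```text
36.466149829838635 20.000377731048502 [0.1 0.3 4.7]
t [-0.5 -0.8  1.6] w [ 0.001 -0.003 -0.   ] now [ 0.5203 -0.1402  0.1401] yawy -90.0 t 9.0
```

Request:
jog_arm --increments '[{"tx":0,"ty":0,"tz":-10,"wx":0,"wy":0,"wz":0,"gripper":0.36},{"tx":0,"ty":0,"tz":-40,"wx":0,"wy":0,"wz":0,"gripper":0.36},{"tx":0,"ty":0,"tz":-70,"wx":0,"wy":0,"wz":0,"gripper":0.36},{"tx":0,"ty":0,"tz":-95,"wx":0,"wy":0,"wz":0,"gripper":0.36},{"tx":0,"ty":0,"tz":-110,"wx":0,"wy":0,"wz":0,"gripper":0.36}]'

```text
time: 9.42
position: [0.52, -0.1401, 0.2522]
tool_rot: [3.14, -0.0, 0.006]
ft_force: [-0.5, 0.5, -1.1]
grip_width: 0.419
grip_force: 20.0
```

```bash
cat >> h.py <<'E'
def tray(C=(.4412,.2613),yaw=3.5):
    im=vision.get_image('top')
    print([(np.round(d['bbox']),round(d['conf'],2)) for d in vision.spot_in('top','tray')[:3]])
    g=im['color']; cv2.imwrite('pics/_t.png',g); r=cv2.imread('pics/top0.png')
    print('tray diff',np.abs(g[235:330,195:260].astype(int)-r[235:330,195:260]).mean().round(2))
E
python3 -c "
from h import *
tray()
s=ctrl.get_state(); print(s['grip_width']*87,s['grip_force'],s['ft_force'].round(1)); go([.4206,.2796,.25],-90)
for d in vision.spot_in('wrist','spacer1')[:5]: print(np.round(d['bbox']),round(d['conf'],2))"
```

```text
[(array([167., 352., 240., 408.]), 0.93), (array([210., 250., 248., 315.]), 0.58)]
tray diff 21.31
36.332378472071646 19.99977324914653 [-0.1 -0.1 -1.7]
t [-1.003e+02 -4.198e+02  4.000e-01] w [ 0.002 -0.006 -0.   ] now [ 0.5207 -0.1403  0.252 ] yawy -90.0 t 9.52
[328. 210. 338. 224.] 0.64
[324. 162. 335. 175.] 0.51
[375. 208. 387. 225.] 0.46
[370. 158. 389. 173.] 0.44
```

```bash
python3 -c "
from h import *
w=vision.get_image('wrist')['color'][120:360,160:480]; t=cv2.imread('pics/_t.png')[220:340,170:270]; t0=cv2.imread('pics/top0.png')[220:340,170:270]
R_=lambda a,s:cv2.resize(a,s,interpolation=cv2.INTER_CUBIC)
cv2.imwrite('pics/m1.png',np.hstack([R_(w,(533,400)),np.vstack([R_(t,(250,300)),R_(t0,(250,300))])[:400]*1]))
cv2.imwrite('pics/m1.png',np.hstack([R_(w,(440,330)),R_(t,(350,420))[:330]]) )
print(np.abs(t.astype(int)-t0).mean(axis=(0,1)), t.mean(),t0.mean())
"
```

```text
[21.55258333 21.52008333 21.73166667] 149.31861111111112 127.73094444444445
```

View pics/m1.png

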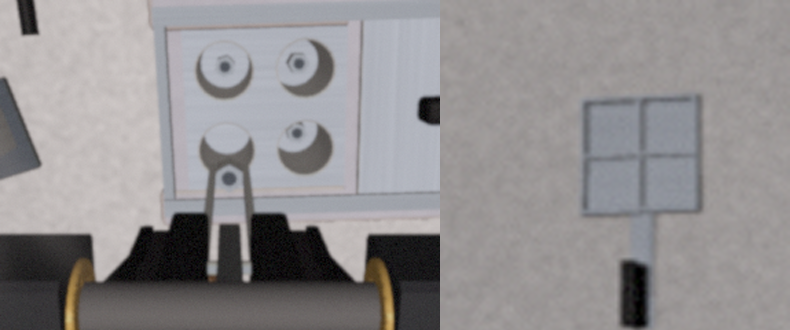

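Spacer 1 is in the tongs' tips at (229,178), and the tray is unmoved. Carry it over.

Request:
jog_arm --increments '[{"tx":-7,"ty":-30,"tz":0,"wx":0,"wy":0,"wz":0,"gripper":0.36},{"tx":-16,"ty":-69,"tz":0,"wx":0,"wy":0,"wz":0,"gripper":0.36},{"tx":-26,"ty":-108,"tz":0,"wx":0,"wy":0,"wz":0,"gripper":0.36},{"tx":-35,"ty":-147,"tz":0,"wx":0,"wy":0,"wz":0,"gripper":0.36},{"tx":-44,"ty":-186,"tz":0,"wx":0,"wy":0,"wz":0,"gripper":0.36}]'

```text
time: 10.03
position: [0.4731, 0.0475, 0.2463]
tool_rot: [3.142, -0.002, -0.005]
ft_force: [1.5, -0.1, -0.4]
grip_width: 0.422
grip_force: 20.0
```

Request:
jog_arm --increments '[{"tx":-9,"ty":-39,"tz":0,"wx":0,"wy":0,"wz":0,"gripper":0.36},{"tx":-18,"ty":-78,"tz":0,"wx":0,"wy":0,"wz":0,"gripper":0.36},{"tx":-27,"ty":-117,"tz":0,"wx":0,"wy":0,"wz":0,"gripper":0.36},{"tx":-36,"ty":-156,"tz":0,"wx":0,"wy":0,"wz":0,"gripper":0.36},{"tx":-45,"ty":-190,"tz":0,"wx":0,"wy":0,"wz":0,"gripper":0.36}]'

```text
time: 10.45
position: [0.428, 0.2381, 0.2468]
tool_rot: [3.141, 0.001, -0.003]
ft_force: [0.9, 0.5, -1.6]
grip_width: 0.415
grip_force: 20.0
```

Request:
jog_arm --increments '[{"tx":-6,"ty":-30,"tz":0,"wx":0,"wy":0,"wz":0,"gripper":0.36},{"tx":-11,"ty":-44,"tz":0,"wx":0,"wy":0,"wz":0,"gripper":0.36},{"tx":-11,"ty":-44,"tz":40,"wx":0,"wy":0,"wz":0,"gripper":0.36},{"tx":-11,"ty":-44,"tz":75,"wx":0,"wy":0,"wz":0,"gripper":0.36},{"tx":-11,"ty":-44,"tz":75,"wx":0,"wy":0,"wz":0,"gripper":0.36}]'

```text
time: 10.87
position: [0.4139, 0.2768, 0.1657]
tool_rot: [3.136, 0.002, -0.02]
ft_force: [-2.1, -2.1, -3.0]
grip_width: 0.415
grip_force: 20.0
```

```bash
cat >> h.py <<'E'
def st():
    s=ctrl.get_state(); print(round(s['grip_width']*87,1),round(s['grip_force'],1),s['ft_force'].round(1))
E
python3 -c "
from h import *
st(); im=vision.get_image('wrist'); import pickle; pickle.dump(im,open('w6.pkl','wb')); go([.4206,.2796,.1135],-90)
cv2.imwrite('pics/w6.png',im['color'][100:340,160:480])"
```

```text
36.1 20.0 [-2.1 -2.1 -3. ]
t [ 5.4 -1.9 55.5] w [0.004 0.009 0.001] now [0.4157 0.2779 0.1691] yawy -90.0 t 10.92
```

View pics/w6.png

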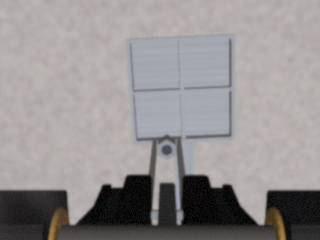

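The tray shows at crop corners (128,38), (234,35), (234,136) and (135,140), with the spacer still above its near-left part. I'll refine the tray pose.

```bash
python3 -c "
from h import *
import pickle; im=pickle.load(open('w6.pkl','rb'))
c=np.array([ray(im,u+160,v+100,.014)[:2] for u,v in [(128,39),(234,35),(234,136),(136,140)]]); print(c.round(4).tolist(),c.mean(0).round(4))
print([np.degrees(np.arctan2(*(a-b)[::-1])).round(1) for a,b in [(c[0],c[3]),(c[1],c[2])]])
print(proj(im,[.4206,.2796,.003]))
st(); go([.4206,.2796,.1135],-90)"
```

```text
[[0.4809, 0.3038], [0.4837, 0.2258], [0.4069, 0.2225], [0.4039, 0.2996]] [0.4438 0.2629]
[np.float64(3.1), np.float64(2.5)]
[321.386427   216.21774689]
35.8 20.0 [ 0.3  0.1 -0.9]
t [ 5.4 -1.9 55.5] w [0.004 0.009 0.001] now [0.4157 0.2779 0.1691] yawy -90.0 t 10.92
```

Request:
jog_arm --increments '[{"tx":6,"ty":-2.5,"tz":25,"wx":0,"wy":0,"wz":0,"gripper":0.36},{"tx":6,"ty":-2.5,"tz":45,"wx":0,"wy":0,"wz":0,"gripper":0.36},{"tx":6,"ty":-2.5,"tz":52,"wx":0,"wy":0,"wz":0,"gripper":0.36},{"tx":6,"ty":-2.5,"tz":52,"wx":0,"wy":0,"wz":0,"gripper":0.36},{"tx":6,"ty":-2.5,"tz":52,"wx":0,"wy":0,"wz":0,"gripper":0.36}]'

```text
time: 11.33
position: [0.4257, 0.2828, 0.1225]
tool_rot: [-3.141, 0.001, -0.001]
ft_force: [0.7, 0.2, -1.4]
grip_width: 0.416
grip_force: 20.0
```

```bash
python3 -c "
from h import *
st(); go([.4214,.2803,.1165],-90)"
```

```text
36.2 20.0 [ 0.7  0.2 -1.4]
t [-4.3  2.5  6. ] w [-0.001 -0.001 -0.001] now [0.4257 0.2828 0.1225] yawy -90.0 t 11.33
```

Request:
jog_arm --increments '[{"tx":-4,"ty":2.5,"tz":6.5,"wx":0,"wy":0,"wz":0,"gripper":0.36},{"tx":-4,"ty":2.5,"tz":6.5,"wx":0,"wy":0,"wz":0,"gripper":0.36},{"tx":-4,"ty":2.5,"tz":6.5,"wx":0,"wy":0,"wz":0,"gripper":0.36},{"tx":-4,"ty":2.5,"tz":6.5,"wx":0,"wy":0,"wz":0,"gripper":0.47},{"tx":-4,"ty":2.5,"tz":6.5,"wx":0,"wy":0,"wz":0,"gripper":0.477}]'

```text
time: 11.75
position: [0.4214, 0.2801, 0.1152]
tool_rot: [3.142, -0.001, 0.001]
ft_force: [-0.3, -0.3, -0.2]
grip_width: 0.462
grip_force: 6.1
```

Request:
jog_arm --increments '[{"tx":0,"ty":0,"tz":0,"wx":0,"wy":0,"wz":0,"gripper":0.477},{"tx":0,"ty":0,"tz":0,"wx":0,"wy":0,"wz":0,"gripper":0.477},{"tx":0,"ty":0,"tz":-10,"wx":0,"wy":0,"wz":0,"gripper":0.477},{"tx":0,"ty":0,"tz":-35,"wx":0,"wy":0,"wz":0,"gripper":0.477},{"tx":0,"ty":0,"tz":-70,"wx":0,"wy":0,"wz":0,"gripper":0.47}]'

```text
time: 12.17
position: [0.4193, 0.2791, 0.1838]
tool_rot: [3.14, 0.0, -0.008]
ft_force: [1.4, 0.5, -0.6]
grip_width: 0.473
grip_force: 5.8
```

Request:
jog_arm --increments '[{"tx":0,"ty":0,"tz":-35,"wx":0,"wy":0,"wz":0,"gripper":0.44},{"tx":0,"ty":0,"tz":-65,"wx":0,"wy":0,"wz":0,"gripper":0.44},{"tx":0,"ty":0,"tz":-65,"wx":0,"wy":0,"wz":0,"gripper":0.44},{"tx":0,"ty":0,"tz":-65,"wx":0,"wy":0,"wz":0,"gripper":0.44},{"tx":0,"ty":0,"tz":-65,"wx":0,"wy":0,"wz":0,"gripper":0.44}]'

```text
time: 12.58
position: [0.4209, 0.2798, 0.2496]
tool_rot: [3.141, -0.001, -0.0]
ft_force: [-0.6, -0.6, -1.1]
grip_width: 0.444
grip_force: 6.6
```

```bash
python3 -c "
from h import *
st(); go([.5203,-.1848,.25],-69); im=vision.get_image('wrist')
for d in vision.spot_in('wrist','spacer1')[:4]: b=d['bbox']; print(np.round(b),round(d['conf'],2),ray(im,(b[0]+b[2])/2,(b[1]+b[3])/2,.015).round(4))
cv2.imwrite('pics/w7.png',im['color'])
print(proj(im,[.4206,.2796,.019]))"
```

```text
38.6 6.6 [-0.6 -0.6 -1.1]
t [ 9.960e+01  4.646e+02 -2.000e-01] w [ 0.001  0.    -0.367] now [0.4209 0.2798 0.2496] yawy -90.0 t 12.58
[323. 199. 332. 218.] 0.63 [0.4232 0.2786 0.015 ]
[326.32080084 211.8010149 ]
```

Spacer 1 is down in compartment 1, detected at (0.423, 0.279). Next is spacer 2.

Request:
jog_arm --increments '[{"tx":7,"ty":33,"tz":0,"wx":0,"wy":0,"wz":0,"gripper":0.44},{"tx":15,"ty":72,"tz":0,"wx":0,"wy":0,"wz":0,"gripper":0.44},{"tx":24,"ty":112,"tz":0,"wx":0,"wy":0,"wz":0,"gripper":0.44},{"tx":32,"ty":152,"tz":0,"wx":0,"wy":0,"wz":0,"gripper":0.44},{"tx":41,"ty":192,"tz":0,"wx":0,"wy":0,"wz":0,"gripper":0.44}]'

```text
time: 13.1
position: [0.4612, 0.0861, 0.2486]
tool_rot: [3.141, 0.0, -0.003]
ft_force: [1.2, -0.1, -1.0]
grip_width: 0.439
grip_force: 6.6
```

Request:
jog_arm --increments '[{"tx":8,"ty":40,"tz":0,"wx":0,"wy":0,"wz":0,"gripper":0.44},{"tx":16,"ty":80,"tz":0,"wx":0,"wy":0,"wz":0,"gripper":0.44},{"tx":25,"ty":119,"tz":0,"wx":0,"wy":0,"wz":0,"gripper":0.44},{"tx":33,"ty":157,"tz":0,"wx":0,"wy":0,"wz":0,"gripper":0.44},{"tx":41,"ty":192,"tz":0,"wx":0,"wy":0,"wz":0,"gripper":0.44}]'

```text
time: 13.52
position: [0.5022, -0.1065, 0.2482]
tool_rot: [-3.141, 0.002, 0.004]
ft_force: [1.0, -0.3, -1.4]
grip_width: 0.444
grip_force: 6.6
```

Request:
jog_arm --increments '[{"tx":8,"ty":36,"tz":0,"wx":0,"wy":0,"wz":-0.1,"gripper":0.44},{"tx":14,"ty":64,"tz":0,"wx":0,"wy":0,"wz":-0.2,"gripper":0.44},{"tx":17.6,"ty":80.6,"tz":0,"wx":0,"wy":0,"wz":-0.3,"gripper":0.44},{"tx":17.6,"ty":80.6,"tz":10,"wx":0,"wy":0,"wz":-0.367,"gripper":0.44},{"tx":17.6,"ty":80.6,"tz":30,"wx":0,"wy":0,"wz":-0.367,"gripper":0.46}]'

```text
time: 13.93
position: [0.5213, -0.1864, 0.2197]
tool_rot: [3.089, 0.573, 0.002]
ft_force: [-0.3, 0.4, -1.7]
grip_width: 0.455
grip_force: 6.3
```

Request:
jog_arm --increments '[{"tx":0,"ty":0,"tz":0,"wx":0,"wy":0,"wz":0,"gripper":0.477},{"tx":0,"ty":0,"tz":0,"wx":0,"wy":0,"wz":0,"gripper":0.477},{"tx":0,"ty":0,"tz":0,"wx":0,"wy":0,"wz":0,"gripper":0.477},{"tx":0,"ty":0,"tz":0,"wx":0,"wy":0,"wz":0,"gripper":0.477},{"tx":0,"ty":0,"tz":0,"wx":0,"wy":0,"wz":0,"gripper":0.477}]'

```text
time: 14.35
position: [0.5211, -0.1844, 0.2207]
tool_rot: [3.088, 0.573, 0.002]
ft_force: [-0.5, -0.5, -0.5]
grip_width: 0.479
grip_force: 5.7
```

```bash
python3 -c "
from h import *
st(); go([.5203,-.1848,.139],-69)"
```

```text
41.6 5.7 [-0.5 -0.5 -0.5]
t [-1.  -0.  81.7] w [ 0.001 -0.001  0.001] now [ 0.5211 -0.1844  0.2207] yawy -69.0 t 14.35
```

Request:
jog_arm --increments '[{"tx":-0.8,"ty":0,"tz":20,"wx":0,"wy":0,"wz":0,"gripper":0.477},{"tx":-0.8,"ty":0,"tz":42,"wx":0,"wy":0,"wz":0,"gripper":0.477},{"tx":-0.8,"ty":0,"tz":64,"wx":0,"wy":0,"wz":0,"gripper":0.477},{"tx":-0.8,"ty":0,"tz":81,"wx":0,"wy":0,"wz":0,"gripper":0.477},{"tx":-0.8,"ty":0,"tz":81,"wx":0,"wy":0,"wz":0,"gripper":0.477}]'

```text
time: 14.77
position: [0.5177, -0.1842, 0.1359]
tool_rot: [-3.086, -0.572, 0.007]
ft_force: [-0.7, -0.2, -1.0]
grip_width: 0.478
grip_force: 5.6
```

Request:
jog_arm --increments '[{"tx":0,"ty":0,"tz":0,"wx":0,"wy":0,"wz":0,"gripper":0.477},{"tx":0,"ty":0,"tz":0,"wx":0,"wy":0,"wz":0,"gripper":0.36},{"tx":0,"ty":0,"tz":0,"wx":0,"wy":0,"wz":0,"gripper":0.36},{"tx":0,"ty":0,"tz":0,"wx":0,"wy":0,"wz":0,"gripper":0.36},{"tx":0,"ty":0,"tz":0,"wx":0,"wy":0,"wz":0,"gripper":0.36}]'

```text
time: 15.18
position: [0.521, -0.1852, 0.1405]
tool_rot: [3.087, 0.572, 0.004]
ft_force: [0.6, 0.5, 4.1]
grip_width: 0.419
grip_force: 20.0
```

Request:
jog_arm --increments '[{"tx":0,"ty":0,"tz":-10,"wx":0,"wy":0,"wz":0,"gripper":0.36},{"tx":0,"ty":0,"tz":-40,"wx":0,"wy":0,"wz":0,"gripper":0.36},{"tx":0,"ty":0,"tz":-70,"wx":0,"wy":0,"wz":0,"gripper":0.36},{"tx":0,"ty":0,"tz":-95,"wx":0,"wy":0,"wz":0,"gripper":0.36},{"tx":0,"ty":0,"tz":-110,"wx":0,"wy":0,"wz":0,"gripper":0.36}]'

```text
time: 15.6
position: [0.5209, -0.185, 0.2529]
tool_rot: [3.086, 0.572, 0.006]
ft_force: [0.3, -0.5, -1.5]
grip_width: 0.417
grip_force: 20.0
```

```bash
cat >> h.py <<'E'
def tshift():
    "shift of the tray in the top picture against the first one"
    im=vision.get_image('top'); g=cv2.cvtColor(im['color'],6); r=cv2.cvtColor(cv2.imread('pics/top0.png'),6)
    m=cv2.matchTemplate(g[200:400,130:300],r[243:318,204:250],cv2.TM_CCOEFF_NORMED); _,v,_,l=cv2.minMaxLoc(m); print('tray shift px',l[0]+130-204,l[1]+200-243,round(v,2))
    cv2.imwrite('pics/_t.png',im['color'])
E
python3 -c "
from h import *
st(); tshift(); go([.4237,.2413,.25],-69)"
```

```text
36.3 20.0 [ 0.3 -0.5 -1.5]
tray shift px 0 0 0.98
t [  61.1 -433.6    2.8] w [ 0.006 -0.006  0.   ] now [ 0.522  -0.1854  0.255 ] yawy -69.0 t 15.65
```

Request:
jog_arm --increments '[{"tx":5,"ty":-33,"tz":0,"wx":0,"wy":0,"wz":0,"gripper":0.36},{"tx":10,"ty":-72,"tz":0,"wx":0,"wy":0,"wz":0,"gripper":0.36},{"tx":16,"ty":-112,"tz":0,"wx":0,"wy":0,"wz":0,"gripper":0.36},{"tx":21,"ty":-152,"tz":0,"wx":0,"wy":0,"wz":0,"gripper":0.36},{"tx":27,"ty":-192,"tz":0,"wx":0,"wy":0,"wz":0,"gripper":0.36}]'

```text
time: 16.07
position: [0.475, 0.0057, 0.2484]
tool_rot: [3.089, 0.572, -0.001]
ft_force: [1.3, 0.4, -1.0]
grip_width: 0.415
grip_force: 20.0
```

Request:
jog_arm --increments '[{"tx":5,"ty":-40,"tz":0,"wx":0,"wy":0,"wz":0,"gripper":0.36},{"tx":10,"ty":-80,"tz":0,"wx":0,"wy":0,"wz":0,"gripper":0.36},{"tx":16,"ty":-119,"tz":0,"wx":0,"wy":0,"wz":0,"gripper":0.36},{"tx":21,"ty":-157,"tz":0,"wx":0,"wy":0,"wz":0,"gripper":0.36},{"tx":27,"ty":-192,"tz":0,"wx":0,"wy":0,"wz":0,"gripper":0.36}]'

```text
time: 16.48
position: [0.431, 0.1951, 0.2487]
tool_rot: [3.088, 0.574, 0.0]
ft_force: [0.4, -0.3, -1.8]
grip_width: 0.42
grip_force: 20.0
```

Request:
jog_arm --increments '[{"tx":4,"ty":-30,"tz":0,"wx":0,"wy":0,"wz":0,"gripper":0.36},{"tx":7,"ty":-49,"tz":0,"wx":0,"wy":0,"wz":0,"gripper":0.36},{"tx":7,"ty":-49,"tz":35,"wx":0,"wy":0,"wz":0,"gripper":0.36},{"tx":7,"ty":-49,"tz":75,"wx":0,"wy":0,"wz":0,"gripper":0.36},{"tx":7,"ty":-49,"tz":100,"wx":0,"wy":0,"wz":0,"gripper":0.36}]'

```text
time: 16.9
position: [0.4198, 0.2407, 0.1458]
tool_rot: [3.087, 0.575, -0.004]
ft_force: [-1.0, -1.9, -1.7]
grip_width: 0.42
grip_force: 20.0
```

Request:
jog_arm --increments '[{"tx":0,"ty":0,"tz":0,"wx":0,"wy":0,"wz":0,"gripper":0.36},{"tx":0,"ty":0,"tz":0,"wx":0,"wy":0,"wz":0,"gripper":0.36},{"tx":0,"ty":0,"tz":0,"wx":0,"wy":0,"wz":0,"gripper":0.36},{"tx":0,"ty":0,"tz":0,"wx":0,"wy":0,"wz":0,"gripper":0.36},{"tx":0,"ty":0,"tz":0,"wx":0,"wy":0,"wz":0,"gripper":0.36}]'

```text
time: 17.32
position: [0.4229, 0.2418, 0.1506]
tool_rot: [-3.089, -0.572, -0.005]
ft_force: [0.2, 0.2, -1.0]
grip_width: 0.417
grip_force: 20.0
```

```bash
python3 -c "
from h import *
st(); go([.4237,.2413,.1165],-69)"
```

```text
36.3 20.0 [ 0.2  0.2 -1. ]
t [ 0.5  0.7 34.1] w [ 0.001 -0.003 -0.   ] now [0.4229 0.2418 0.1506] yawy -69.0 t 17.32
```

Request:
jog_arm --increments '[{"tx":0.5,"ty":0.7,"tz":20,"wx":0,"wy":0,"wz":0,"gripper":0.36},{"tx":0.5,"ty":0.7,"tz":34,"wx":0,"wy":0,"wz":0,"gripper":0.36},{"tx":0.5,"ty":0.7,"tz":34,"wx":0,"wy":0,"wz":0,"gripper":0.36},{"tx":0.5,"ty":0.7,"tz":34,"wx":0,"wy":0,"wz":0,"gripper":0.36},{"tx":0.5,"ty":0.7,"tz":34,"wx":0,"wy":0,"wz":0,"gripper":0.477}]'

```text
time: 17.73
position: [0.423, 0.2413, 0.116]
tool_rot: [-3.089, -0.572, -0.003]
ft_force: [0.5, 0.7, -1.3]
grip_width: 0.444
grip_force: 6.5
```

Request:
jog_arm --increments '[{"tx":0,"ty":0,"tz":0,"wx":0,"wy":0,"wz":0,"gripper":0.477},{"tx":0,"ty":0,"tz":0,"wx":0,"wy":0,"wz":0,"gripper":0.477},{"tx":0,"ty":0,"tz":-10,"wx":0,"wy":0,"wz":0,"gripper":0.477},{"tx":0,"ty":0,"tz":-35,"wx":0,"wy":0,"wz":0,"gripper":0.477},{"tx":0,"ty":0,"tz":-70,"wx":0,"wy":0,"wz":0,"gripper":0.47}]'

```text
time: 18.15
position: [0.4205, 0.24, 0.1843]
tool_rot: [3.089, 0.574, -0.007]
ft_force: [0.9, -0.6, -0.7]
grip_width: 0.473
grip_force: 5.8
```

Request:
jog_arm --increments '[{"tx":0,"ty":0,"tz":-35,"wx":0,"wy":0,"wz":0,"gripper":0.44},{"tx":0,"ty":0,"tz":-65,"wx":0,"wy":0,"wz":0,"gripper":0.44},{"tx":0,"ty":0,"tz":-65,"wx":0,"wy":0,"wz":0,"gripper":0.44},{"tx":0,"ty":0,"tz":-65,"wx":0,"wy":0,"wz":0,"gripper":0.44},{"tx":0,"ty":0,"tz":-65,"wx":0,"wy":0,"wz":0,"gripper":0.44}]'

```text
time: 18.57
position: [0.422, 0.2407, 0.2498]
tool_rot: [3.088, 0.573, 0.0]
ft_force: [-0.8, -0.8, -1.3]
grip_width: 0.445
grip_force: 6.6
```

```bash
python3 -c "
from h import *
st(); go([.5642,-.1378,.25],-42); im=vision.get_image('wrist')
for d in vision.spot_in('wrist','spacer1')[:4]: b=d['bbox']; print(np.round(b),round(d['conf'],2),ray(im,(b[0]+b[2])/2,(b[1]+b[3])/2,.015).round(4))
"
```

```text
38.7 6.6 [-0.8 -0.8 -1.3]
t [-3.000e+00  4.043e+02  1.000e-01] w [ 0.001  0.    -0.471] now [0.422  0.2407 0.2498] yawy -69.0 t 18.57
[324. 199. 333. 217.] 0.69 [0.4253 0.239  0.015 ]
[284. 187. 294. 205.] 0.47 [0.4228 0.2787 0.015 ]
```

Request:
jog_arm --increments '[{"tx":0,"ty":33,"tz":0,"wx":0,"wy":0,"wz":0,"gripper":0.44},{"tx":-1,"ty":72,"tz":0,"wx":0,"wy":0,"wz":0,"gripper":0.44},{"tx":-1,"ty":112,"tz":0,"wx":0,"wy":0,"wz":0,"gripper":0.44},{"tx":-1,"ty":152,"tz":0,"wx":0,"wy":0,"wz":0,"gripper":0.44},{"tx":-1,"ty":192,"tz":0,"wx":0,"wy":0,"wz":0,"gripper":0.44}]'

```text
time: 19.08
position: [0.4897, 0.0593, 0.2485]
tool_rot: [-3.089, -0.573, 0.003]
ft_force: [0.5, 0.2, -0.6]
grip_width: 0.443
grip_force: 6.6
```

Request:
jog_arm --increments '[{"tx":0,"ty":40,"tz":0,"wx":0,"wy":0,"wz":0,"gripper":0.44},{"tx":-1,"ty":80,"tz":0,"wx":0,"wy":0,"wz":0,"gripper":0.44},{"tx":-1,"ty":119,"tz":0,"wx":0,"wy":0,"wz":0,"gripper":0.44},{"tx":-2,"ty":157,"tz":0,"wx":0,"wy":0,"wz":0,"gripper":0.44},{"tx":-2,"ty":192,"tz":0,"wx":0,"wy":0,"wz":0,"gripper":0.44}]'

```text
time: 19.5
position: [0.5566, -0.1213, 0.248]
tool_rot: [-3.088, -0.571, 0.004]
ft_force: [0.6, 0.4, -0.9]
grip_width: 0.44
grip_force: 6.6
```

Request:
jog_arm --increments '[{"tx":0,"ty":20.3,"tz":0,"wx":0,"wy":0,"wz":-0.1,"gripper":0.44},{"tx":0,"ty":20.3,"tz":0,"wx":0,"wy":0,"wz":-0.2,"gripper":0.44},{"tx":0,"ty":20.3,"tz":0,"wx":0,"wy":0,"wz":-0.3,"gripper":0.44},{"tx":0,"ty":20.3,"tz":10,"wx":0,"wy":0,"wz":-0.4,"gripper":0.44},{"tx":0,"ty":20.3,"tz":30,"wx":0,"wy":0,"wz":-0.471,"gripper":0.46}]'

```text
time: 19.92
position: [0.5654, -0.1377, 0.2201]
tool_rot: [2.866, 1.284, 0.003]
ft_force: [-0.2, 0.4, -1.0]
grip_width: 0.454
grip_force: 6.3
```

Request:
jog_arm --increments '[{"tx":0,"ty":0,"tz":0,"wx":0,"wy":0,"wz":0,"gripper":0.477},{"tx":0,"ty":0,"tz":0,"wx":0,"wy":0,"wz":0,"gripper":0.477},{"tx":0,"ty":0,"tz":0,"wx":0,"wy":0,"wz":0,"gripper":0.477},{"tx":0,"ty":0,"tz":0,"wx":0,"wy":0,"wz":0,"gripper":0.477},{"tx":0,"ty":0,"tz":0,"wx":0,"wy":0,"wz":0,"gripper":0.477}]'

```text
time: 20.33
position: [0.5649, -0.1377, 0.2207]
tool_rot: [2.87, 1.276, 0.002]
ft_force: [0.4, 0.3, -0.5]
grip_width: 0.482
grip_force: 5.6
```

```bash
python3 -c "
from h import *
st(); go([.5642,-.1378,.139],-42)"
```

```text
41.9 5.6 [ 0.4  0.3 -0.5]
t [-0.6 -0.6 81.7] w [ 0.001 -0.001 -0.001] now [ 0.5649 -0.1377  0.2207] yawy -42.0 t 20.33
```

Request:
jog_arm --increments '[{"tx":-0.4,"ty":-0.5,"tz":20,"wx":0,"wy":0,"wz":0,"gripper":0.477},{"tx":-0.4,"ty":-0.5,"tz":42,"wx":0,"wy":0,"wz":0,"gripper":0.477},{"tx":-0.4,"ty":-0.5,"tz":64,"wx":0,"wy":0,"wz":0,"gripper":0.477},{"tx":-0.4,"ty":-0.5,"tz":81,"wx":0,"wy":0,"wz":0,"gripper":0.477},{"tx":-0.4,"ty":-0.5,"tz":81,"wx":0,"wy":0,"wz":0,"gripper":0.477}]'

```text
time: 20.75
position: [0.5617, -0.1375, 0.1358]
tool_rot: [-2.867, -1.276, 0.006]
ft_force: [0.1, -0.2, -1.0]
grip_width: 0.479
grip_force: 5.6
```

Request:
jog_arm --increments '[{"tx":0,"ty":0,"tz":0,"wx":0,"wy":0,"wz":0,"gripper":0.477},{"tx":0,"ty":0,"tz":0,"wx":0,"wy":0,"wz":0,"gripper":0.36},{"tx":0,"ty":0,"tz":0,"wx":0,"wy":0,"wz":0,"gripper":0.36},{"tx":0,"ty":0,"tz":0,"wx":0,"wy":0,"wz":0,"gripper":0.36},{"tx":0,"ty":0,"tz":0,"wx":0,"wy":0,"wz":0,"gripper":0.36}]'

```text
time: 21.17
position: [0.5649, -0.1378, 0.1405]
tool_rot: [2.868, 1.277, 0.003]
ft_force: [-0.2, 0.2, 3.5]
grip_width: 0.415
grip_force: 20.0
```

Request:
jog_arm --increments '[{"tx":0,"ty":0,"tz":-10,"wx":0,"wy":0,"wz":0,"gripper":0.36},{"tx":0,"ty":0,"tz":-40,"wx":0,"wy":0,"wz":0,"gripper":0.36},{"tx":0,"ty":0,"tz":-70,"wx":0,"wy":0,"wz":0,"gripper":0.36},{"tx":0,"ty":0,"tz":-95,"wx":0,"wy":0,"wz":0,"gripper":0.36},{"tx":0,"ty":0,"tz":-110,"wx":0,"wy":0,"wz":0,"gripper":0.36}]'

```text
time: 21.58
position: [0.5649, -0.1377, 0.2529]
tool_rot: [2.867, 1.276, 0.005]
ft_force: [0.5, -0.8, -1.3]
grip_width: 0.415
grip_force: 20.0
```

```bash
python3 -c "
from h import *
st(); tshift(); go([.4603,.2827,.25],-42)"
```

```text
36.1 20.0 [ 0.5 -0.8 -1.3]
tray shift px 0 0 0.97
t [ 241.7 -360.1    3.1] w [ 0.008 -0.003 -0.   ] now [ 0.566  -0.1379  0.2551] yawy -42.0 t 21.63
```

Request:
jog_arm --increments '[{"tx":18,"ty":-27,"tz":0,"wx":0,"wy":0,"wz":0,"gripper":0.36},{"tx":40,"ty":-60,"tz":0,"wx":0,"wy":0,"wz":0,"gripper":0.36},{"tx":62,"ty":-93,"tz":0,"wx":0,"wy":0,"wz":0,"gripper":0.36},{"tx":85,"ty":-126,"tz":0,"wx":0,"wy":0,"wz":0,"gripper":0.36},{"tx":108,"ty":-160,"tz":0,"wx":0,"wy":0,"wz":0,"gripper":0.36}]'

```text
time: 22.05
position: [0.5161, 0.051, 0.2485]
tool_rot: [2.87, 1.276, -0.001]
ft_force: [0.9, -0.7, -0.6]
grip_width: 0.414
grip_force: 20.0
```

Request:
jog_arm --increments '[{"tx":22,"ty":-33,"tz":0,"wx":0,"wy":0,"wz":0,"gripper":0.36},{"tx":45,"ty":-66,"tz":0,"wx":0,"wy":0,"wz":0,"gripper":0.36},{"tx":66,"ty":-99,"tz":0,"wx":0,"wy":0,"wz":0,"gripper":0.36},{"tx":88,"ty":-130,"tz":0,"wx":0,"wy":0,"wz":0,"gripper":0.36},{"tx":108,"ty":-160,"tz":0,"wx":0,"wy":0,"wz":0,"gripper":0.36}]'

```text
time: 22.47
position: [0.4693, 0.2388, 0.2487]
tool_rot: [2.869, 1.278, 0.0]
ft_force: [0.8, -0.2, -1.0]
grip_width: 0.414
grip_force: 20.0
```

Request:
jog_arm --increments '[{"tx":15,"ty":-25,"tz":0,"wx":0,"wy":0,"wz":0,"gripper":0.36},{"tx":26,"ty":-40,"tz":0,"wx":0,"wy":0,"wz":0,"gripper":0.36},{"tx":26,"ty":-40,"tz":35,"wx":0,"wy":0,"wz":0,"gripper":0.36},{"tx":26,"ty":-40,"tz":75,"wx":0,"wy":0,"wz":0,"gripper":0.36},{"tx":26,"ty":-40,"tz":100,"wx":0,"wy":0,"wz":0,"gripper":0.36}]'

```text
time: 22.88
position: [0.4565, 0.2824, 0.1456]
tool_rot: [2.868, 1.279, -0.005]
ft_force: [0.2, -1.5, -2.2]
grip_width: 0.416
grip_force: 20.0
```

Request:
jog_arm --increments '[{"tx":0,"ty":0,"tz":0,"wx":0,"wy":0,"wz":0,"gripper":0.36},{"tx":0,"ty":0,"tz":0,"wx":0,"wy":0,"wz":0,"gripper":0.36},{"tx":0,"ty":0,"tz":0,"wx":0,"wy":0,"wz":0,"gripper":0.36},{"tx":0,"ty":0,"tz":0,"wx":0,"wy":0,"wz":0,"gripper":0.36},{"tx":0,"ty":0,"tz":0,"wx":0,"wy":0,"wz":0,"gripper":0.36}]'

```text
time: 23.3
position: [0.4594, 0.2837, 0.1508]
tool_rot: [2.87, 1.277, 0.005]
ft_force: [0.1, 0.6, -1.6]
grip_width: 0.416
grip_force: 20.0
```

```bash
python3 -c "
from h import *
st(); go([.4603,.2827,.1165],-42)"
```

```text
36.2 20.0 [ 0.1  0.6 -1.6]
t [-0.2  1.2 34.3] w [ 0.002 -0.003 -0.001] now [0.4594 0.2837 0.1508] yawy -42.0 t 23.3
```

Request:
jog_arm --increments '[{"tx":0,"ty":1,"tz":20,"wx":0,"wy":0,"wz":0,"gripper":0.36},{"tx":0,"ty":1,"tz":34,"wx":0,"wy":0,"wz":0,"gripper":0.36},{"tx":0,"ty":1,"tz":34,"wx":0,"wy":0,"wz":0,"gripper":0.36},{"tx":0,"ty":1,"tz":34,"wx":0,"wy":0,"wz":0,"gripper":0.36},{"tx":0,"ty":1,"tz":34,"wx":0,"wy":0,"wz":0,"gripper":0.477}]'

```text
time: 23.72
position: [0.4591, 0.2827, 0.1153]
tool_rot: [-2.87, -1.278, -0.001]
ft_force: [-0.7, 0.3, 0.1]
grip_width: 0.444
grip_force: 6.5
```

Request:
jog_arm --increments '[{"tx":0,"ty":0,"tz":0,"wx":0,"wy":0,"wz":0,"gripper":0.477},{"tx":0,"ty":0,"tz":0,"wx":0,"wy":0,"wz":0,"gripper":0.477},{"tx":0,"ty":0,"tz":-10,"wx":0,"wy":0,"wz":0,"gripper":0.477},{"tx":0,"ty":0,"tz":-35,"wx":0,"wy":0,"wz":0,"gripper":0.477},{"tx":0,"ty":0,"tz":-70,"wx":0,"wy":0,"wz":0,"gripper":0.47}]'

```text
time: 24.13
position: [0.4573, 0.2814, 0.1841]
tool_rot: [-2.869, -1.278, 0.008]
ft_force: [0.8, 0.4, 0.3]
grip_width: 0.473
grip_force: 5.7
```

Request:
jog_arm --increments '[{"tx":0,"ty":0,"tz":-35,"wx":0,"wy":0,"wz":0,"gripper":0.44},{"tx":0,"ty":0,"tz":-65,"wx":0,"wy":0,"wz":0,"gripper":0.44},{"tx":0,"ty":0,"tz":-65,"wx":0,"wy":0,"wz":0,"gripper":0.44},{"tx":0,"ty":0,"tz":-65,"wx":0,"wy":0,"wz":0,"gripper":0.44},{"tx":0,"ty":0,"tz":-65,"wx":0,"wy":0,"wz":0,"gripper":0.44}]'

```text
time: 24.55
position: [0.4587, 0.2822, 0.2498]
tool_rot: [2.87, 1.277, -0.0]
ft_force: [-0.1, -1.2, -1.5]
grip_width: 0.443
grip_force: 6.6
```

```bash
python3 -c "
from h import *
st(); go([.5656,-.1846,.25],-61); im=vision.get_image('wrist')
for d in vision.spot_in('wrist','spacer1')[:4]: b=d['bbox']; print(np.round(b),round(d['conf'],2),ray(im,(b[0]+b[2])/2,(b[1]+b[3])/2,.015).round(4))
"
```

```text
38.6 6.6 [-0.1 -1.2 -1.5]
t [-275.3  391.8    0. ] w [0.001 0.    0.332] now [0.4587 0.2822 0.2498] yawy -42.0 t 24.55
[594. 276. 640. 322.] 0.75 [0.6205 0.0097 0.015 ]
[322. 255. 332. 272.] 0.72 [0.4232 0.2408 0.015 ]
[324. 201. 334. 216.] 0.57 [0.4623 0.2806 0.015 ]
[295. 226. 306. 245.] 0.55 [0.4232 0.2793 0.015 ]
```

Request:
jog_arm --increments '[{"tx":-19,"ty":27,"tz":0,"wx":0,"wy":0,"wz":0,"gripper":0.44},{"tx":-41,"ty":59,"tz":0,"wx":0,"wy":0,"wz":0,"gripper":0.44},{"tx":-64,"ty":92,"tz":0,"wx":0,"wy":0,"wz":0,"gripper":0.44},{"tx":-87,"ty":124,"tz":0,"wx":0,"wy":0,"wz":0,"gripper":0.44},{"tx":-111,"ty":158,"tz":0,"wx":0,"wy":0,"wz":0,"gripper":0.44}]'

```text
time: 25.07
position: [0.5012, 0.0926, 0.2486]
tool_rot: [-2.869, -1.279, 0.003]
ft_force: [1.4, -0.6, -1.0]
grip_width: 0.441
grip_force: 6.6
```

Request:
jog_arm --increments '[{"tx":-23,"ty":33,"tz":0,"wx":0,"wy":0,"wz":0,"gripper":0.44},{"tx":-46,"ty":66,"tz":0,"wx":0,"wy":0,"wz":0,"gripper":0.44},{"tx":-69,"ty":98,"tz":0,"wx":0,"wy":0,"wz":0,"gripper":0.44},{"tx":-92,"ty":131,"tz":0,"wx":0,"wy":0,"wz":0,"gripper":0.44},{"tx":-114,"ty":162,"tz":0,"wx":0,"wy":0,"wz":0,"gripper":0.44}]'

```text
time: 25.48
position: [0.5455, -0.1014, 0.2483]
tool_rot: [-2.869, -1.276, 0.003]
ft_force: [0.5, 0.1, -0.8]
grip_width: 0.438
grip_force: 6.6
```

Request:
jog_arm --increments '[{"tx":-21,"ty":30,"tz":0,"wx":0,"wy":0,"wz":0.1,"gripper":0.44},{"tx":-39,"ty":56,"tz":0,"wx":0,"wy":0,"wz":0.2,"gripper":0.44},{"tx":-50,"ty":72,"tz":0,"wx":0,"wy":0,"wz":0.3,"gripper":0.44},{"tx":-50,"ty":72,"tz":10,"wx":0,"wy":0,"wz":0.332,"gripper":0.44},{"tx":-50,"ty":72,"tz":30,"wx":0,"wy":0,"wz":0.332,"gripper":0.46}]'

```text
time: 25.9
position: [0.5669, -0.1866, 0.2197]
tool_rot: [3.043, 0.778, 0.002]
ft_force: [0.4, 1.8, -0.7]
grip_width: 0.45
grip_force: 6.3
```

Request:
jog_arm --increments '[{"tx":0,"ty":0,"tz":0,"wx":0,"wy":0,"wz":0,"gripper":0.477},{"tx":0,"ty":0,"tz":0,"wx":0,"wy":0,"wz":0,"gripper":0.477},{"tx":0,"ty":0,"tz":0,"wx":0,"wy":0,"wz":0,"gripper":0.477},{"tx":0,"ty":0,"tz":0,"wx":0,"wy":0,"wz":0,"gripper":0.477},{"tx":0,"ty":0,"tz":0,"wx":0,"wy":0,"wz":0,"gripper":0.477}]'

```text
time: 26.32
position: [0.5667, -0.1841, 0.2208]
tool_rot: [3.041, 0.786, 0.002]
ft_force: [-0.7, 0.6, -0.7]
grip_width: 0.479
grip_force: 5.6
```

```bash
python3 -c "
from h import *
st(); go([.5656,-.1846,.139],-61)"
```

```text
41.7 5.6 [-0.7  0.6 -0.7]
t [-1.2 -0.2 81.8] w [ 0.001 -0.001  0.   ] now [ 0.5667 -0.1841  0.2208] yawy -61.0 t 26.32
```

Request:
jog_arm --increments '[{"tx":-0.8,"ty":0,"tz":20,"wx":0,"wy":0,"wz":0,"gripper":0.477},{"tx":-0.8,"ty":0,"tz":42,"wx":0,"wy":0,"wz":0,"gripper":0.477},{"tx":-0.8,"ty":0,"tz":64,"wx":0,"wy":0,"wz":0,"gripper":0.477},{"tx":-0.8,"ty":0,"tz":81,"wx":0,"wy":0,"wz":0,"gripper":0.477},{"tx":-0.8,"ty":0,"tz":81,"wx":0,"wy":0,"wz":0,"gripper":0.477}]'

```text
time: 26.73
position: [0.5632, -0.1842, 0.1356]
tool_rot: [-3.039, -0.785, 0.008]
ft_force: [-0.7, -0.2, -1.4]
grip_width: 0.476
grip_force: 5.6
```

Request:
jog_arm --increments '[{"tx":0,"ty":0,"tz":0,"wx":0,"wy":0,"wz":0,"gripper":0.477},{"tx":0,"ty":0,"tz":0,"wx":0,"wy":0,"wz":0,"gripper":0.36},{"tx":0,"ty":0,"tz":0,"wx":0,"wy":0,"wz":0,"gripper":0.36},{"tx":0,"ty":0,"tz":0,"wx":0,"wy":0,"wz":0,"gripper":0.36},{"tx":0,"ty":0,"tz":0,"wx":0,"wy":0,"wz":0,"gripper":0.36}]'

```text
time: 27.15
position: [0.5667, -0.1849, 0.1406]
tool_rot: [3.04, 0.785, 0.004]
ft_force: [0.7, 0.5, 4.4]
grip_width: 0.415
grip_force: 20.0
```

Request:
jog_arm --increments '[{"tx":0,"ty":0,"tz":-10,"wx":0,"wy":0,"wz":0,"gripper":0.36},{"tx":0,"ty":0,"tz":-40,"wx":0,"wy":0,"wz":0,"gripper":0.36},{"tx":0,"ty":0,"tz":-70,"wx":0,"wy":0,"wz":0,"gripper":0.36},{"tx":0,"ty":0,"tz":-95,"wx":0,"wy":0,"wz":0,"gripper":0.36},{"tx":0,"ty":0,"tz":-110,"wx":0,"wy":0,"wz":0,"gripper":0.36}]'

```text
time: 27.57
position: [0.5666, -0.1848, 0.2529]
tool_rot: [3.039, 0.785, 0.006]
ft_force: [-0.1, 0.4, -0.9]
grip_width: 0.415
grip_force: 20.0
```

```bash
python3 -c "
from h import *
st(); tshift(); go([.4626,.2437,.25],-61)"
```

```text
36.1 20.0 [-0.1  0.4 -0.9]
tray shift px 0 0 0.96
t [ 115.7 -426.     3.1] w [ 0.006 -0.005 -0.001] now [ 0.5677 -0.185   0.2552] yawy -61.0 t 27.62
```

Request:
jog_arm --increments '[{"tx":9,"ty":-32,"tz":0,"wx":0,"wy":0,"wz":0,"gripper":0.36},{"tx":19,"ty":-70,"tz":0,"wx":0,"wy":0,"wz":0,"gripper":0.36},{"tx":29,"ty":-108,"tz":0,"wx":0,"wy":0,"wz":0,"gripper":0.36},{"tx":40,"ty":-147,"tz":0,"wx":0,"wy":0,"wz":0,"gripper":0.36},{"tx":51,"ty":-187,"tz":0,"wx":0,"wy":0,"wz":0,"gripper":0.36}]'

```text
time: 28.03
position: [0.5185, 0.005, 0.2484]
tool_rot: [3.042, 0.784, -0.001]
ft_force: [0.6, 0.4, 0.0]
grip_width: 0.414
grip_force: 20.0
```

Request:
jog_arm --increments '[{"tx":11,"ty":-40,"tz":0,"wx":0,"wy":0,"wz":0,"gripper":0.36},{"tx":22,"ty":-79,"tz":0,"wx":0,"wy":0,"wz":0,"gripper":0.36},{"tx":32,"ty":-117,"tz":0,"wx":0,"wy":0,"wz":0,"gripper":0.36},{"tx":42,"ty":-154,"tz":0,"wx":0,"wy":0,"wz":0,"gripper":0.36},{"tx":51,"ty":-188,"tz":0,"wx":0,"wy":0,"wz":0,"gripper":0.36}]'

```text
time: 28.45
position: [0.4717, 0.195, 0.2487]
tool_rot: [3.041, 0.787, 0.0]
ft_force: [1.2, -0.3, -1.8]
grip_width: 0.417
grip_force: 20.0
```

Request:
jog_arm --increments '[{"tx":8,"ty":-31,"tz":0,"wx":0,"wy":0,"wz":0,"gripper":0.36},{"tx":14,"ty":-51,"tz":0,"wx":0,"wy":0,"wz":0,"gripper":0.36},{"tx":14,"ty":-51,"tz":35,"wx":0,"wy":0,"wz":0,"gripper":0.36},{"tx":14,"ty":-51,"tz":75,"wx":0,"wy":0,"wz":0,"gripper":0.36},{"tx":14,"ty":-51,"tz":100,"wx":0,"wy":0,"wz":0,"gripper":0.36}]'

```text
time: 28.87
position: [0.4589, 0.2437, 0.1457]
tool_rot: [3.04, 0.788, -0.004]
ft_force: [0.2, -0.5, -1.6]
grip_width: 0.416
grip_force: 20.0
```

Request:
jog_arm --increments '[{"tx":0,"ty":0,"tz":0,"wx":0,"wy":0,"wz":0,"gripper":0.36},{"tx":0,"ty":0,"tz":0,"wx":0,"wy":0,"wz":0,"gripper":0.36},{"tx":0,"ty":0,"tz":0,"wx":0,"wy":0,"wz":0,"gripper":0.36},{"tx":0,"ty":0,"tz":0,"wx":0,"wy":0,"wz":0,"gripper":0.36},{"tx":0,"ty":0,"tz":0,"wx":0,"wy":0,"wz":0,"gripper":0.36}]'

```text
time: 29.28
position: [0.4619, 0.2447, 0.1507]
tool_rot: [3.042, 0.785, 0.005]
ft_force: [0.2, 0.1, -0.1]
grip_width: 0.415
grip_force: 20.0
```

```bash
python3 -c "
from h import *
st(); go([.4626,.2437,.1165],-61)"
```

```text
36.1 20.0 [ 0.2  0.1 -0.1]
t [-0.   1.2 34.2] w [ 0.001 -0.003 -0.001] now [0.4619 0.2447 0.1507] yawy -61.1 t 29.28
```

Request:
jog_arm --increments '[{"tx":0,"ty":1,"tz":20,"wx":0,"wy":0,"wz":0,"gripper":0.36},{"tx":0,"ty":1,"tz":34,"wx":0,"wy":0,"wz":0,"gripper":0.36},{"tx":0,"ty":1,"tz":34,"wx":0,"wy":0,"wz":0,"gripper":0.36},{"tx":0,"ty":1,"tz":34,"wx":0,"wy":0,"wz":0,"gripper":0.36},{"tx":0,"ty":1,"tz":34,"wx":0,"wy":0,"wz":0,"gripper":0.477}]'

```text
time: 29.7
position: [0.4619, 0.2438, 0.1161]
tool_rot: [-3.042, -0.786, -0.003]
ft_force: [-0.3, 1.0, 0.1]
grip_width: 0.445
grip_force: 6.5
```

Request:
jog_arm --increments '[{"tx":0,"ty":0,"tz":0,"wx":0,"wy":0,"wz":0,"gripper":0.477},{"tx":0,"ty":0,"tz":0,"wx":0,"wy":0,"wz":0,"gripper":0.477},{"tx":0,"ty":0,"tz":-10,"wx":0,"wy":0,"wz":0,"gripper":0.477},{"tx":0,"ty":0,"tz":-35,"wx":0,"wy":0,"wz":0,"gripper":0.477},{"tx":0,"ty":0,"tz":-70,"wx":0,"wy":0,"wz":0,"gripper":0.47}]'

```text
time: 30.12
position: [0.4594, 0.2425, 0.1842]
tool_rot: [3.042, 0.787, -0.008]
ft_force: [1.6, -1.1, -0.8]
grip_width: 0.476
grip_force: 5.7
```

Request:
jog_arm --increments '[{"tx":0,"ty":0,"tz":-35,"wx":0,"wy":0,"wz":0,"gripper":0.44},{"tx":0,"ty":0,"tz":-65,"wx":0,"wy":0,"wz":0,"gripper":0.44},{"tx":0,"ty":0,"tz":-65,"wx":0,"wy":0,"wz":0,"gripper":0.44},{"tx":0,"ty":0,"tz":-65,"wx":0,"wy":0,"wz":0,"gripper":0.44},{"tx":0,"ty":0,"tz":-65,"wx":0,"wy":0,"wz":0,"gripper":0.44}]'

```text
time: 30.53
position: [0.4609, 0.2432, 0.2498]
tool_rot: [3.041, 0.786, 0.0]
ft_force: [-0.6, 0.2, -1.1]
grip_width: 0.44
grip_force: 6.5
```

```bash
python3 -c "
from h import *
st(); go([.507,.056,.25],-73.6); im=vision.get_image('wrist')
for d in vision.spot_in('wrist','spacer1')[:6]: b=d['bbox']; print(np.round(b),round(d['conf'],2),ray(im,(b[0]+b[2])/2,(b[1]+b[3])/2,.015).round(4))
"
```

```text
38.2 6.5 [-0.6  0.2 -1.1]
t [-5.030e+01  1.861e+02 -1.000e-01] w [0.001 0.    0.219] now [0.4609 0.2432 0.2498] yawy -61.0 t 30.53
[322. 205. 332. 216.] 0.59 [0.4614 0.2414 0.015 ]
[269. 217. 280. 238.] 0.53 [0.4217 0.279  0.015 ]
[287. 183. 299. 200.] 0.53 [0.4618 0.2796 0.015 ]
```

Request:
jog_arm --increments '[{"tx":-9,"ty":33,"tz":0,"wx":0,"wy":0,"wz":0.05,"gripper":0.44},{"tx":-19,"ty":72,"tz":0,"wx":0,"wy":0,"wz":0.1,"gripper":0.44},{"tx":-30,"ty":111,"tz":0,"wx":0,"wy":0,"wz":0.15,"gripper":0.44},{"tx":-40,"ty":150,"tz":0,"wx":0,"wy":0,"wz":0.219,"gripper":0.44},{"tx":-50.3,"ty":186,"tz":0,"wx":0,"wy":0,"wz":0.219,"gripper":0.44}]'

```text
time: 31.05
position: [0.5067, 0.0536, 0.2485]
tool_rot: [3.11, 0.443, -0.003]
ft_force: [1.2, -0.1, -1.4]
grip_width: 0.438
grip_force: 6.6
```

Request:
jog_arm --increments '[{"tx":0,"ty":0,"tz":0,"wx":0,"wy":0,"wz":0,"gripper":0.44},{"tx":0,"ty":0,"tz":0,"wx":0,"wy":0,"wz":0,"gripper":0.44},{"tx":0,"ty":0,"tz":0,"wx":0,"wy":0,"wz":0,"gripper":0.44},{"tx":0,"ty":0,"tz":0,"wx":0,"wy":0,"wz":0,"gripper":0.44},{"tx":0,"ty":0,"tz":0,"wx":0,"wy":0,"wz":0,"gripper":0.44}]'

```text
time: 31.47
position: [0.5067, 0.0579, 0.2495]
tool_rot: [-3.108, -0.453, 0.001]
ft_force: [0.3, -0.4, -1.5]
grip_width: 0.442
grip_force: 6.6
```

```bash
python3 -c "
from h import *
st(); go([.507,.056,.122],-73.6); im=vision.get_image('wrist'); cv2.imwrite('pics/w8.png',cv2.resize(im['color'][120:360,160:480],None,fx=2.5,fy=2.5,interpolation=cv2.INTER_CUBIC))"
```

```text
38.4 6.6 [ 0.3 -0.4 -1.5]
t [ -0.2   2.  127.5] w [-0.     0.     0.003] now [0.5067 0.0579 0.2495] yawy -73.4 t 31.47
```

View pics/w8.png

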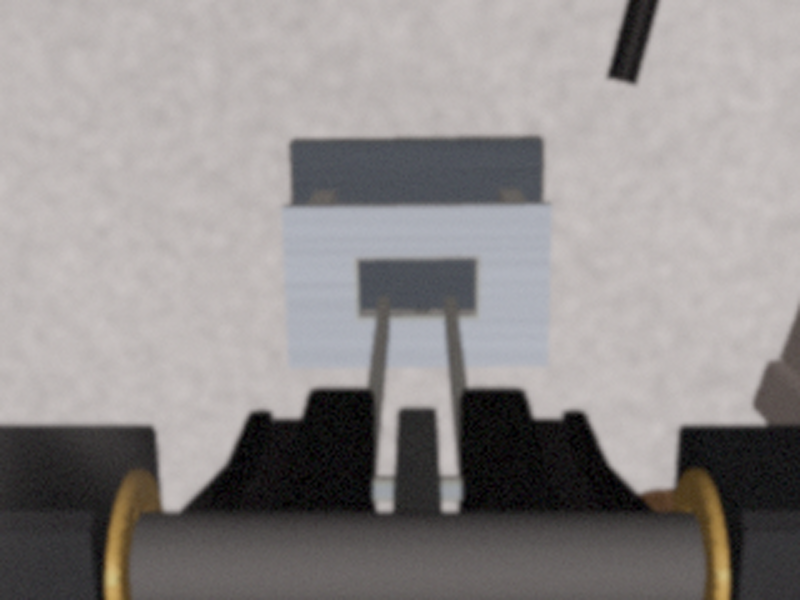

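Hole centre at crop (417,287), level with the tool; tips at columns 385 and 450, so they are centred.

```bash
python3 -c "
from h import *
im=vision.get_image('wrist'); f=lambda u,v:((u+.5)/2.5-.5+160,(v+.5)/2.5-.5+120)
h=ray(im,*f(417,287),.11); print(h.round(4)); c=np.array([ray(im,*f(*q),.11)[:2] for q in [(283,204),(550,204),(548,367),(288,365)]]);print(c.mean(0).round(4))
print(proj(im,ctrl.get_state()['position']-np.array([0,0,.1065])),f(417,298)); go([*h[:2],.122],-73.4)"
```

```text
[0.5061 0.0569 0.11  ]
[0.5062 0.0568]
[325.92692668 244.72943857] (326.5, 238.9)
t [ -0.9   0.4 127.7] w [ 0.     0.    -0.001] now [0.5069 0.0575 0.2497] yawy -73.4 t 31.57
```

Request:
jog_arm --increments '[{"tx":-0.8,"ty":0,"tz":25,"wx":0,"wy":0,"wz":0,"gripper":0.44},{"tx":-0.8,"ty":0,"tz":50,"wx":0,"wy":0,"wz":0,"gripper":0.44},{"tx":-0.8,"ty":0,"tz":75,"wx":0,"wy":0,"wz":0,"gripper":0.44},{"tx":-0.8,"ty":0,"tz":95,"wx":0,"wy":0,"wz":0,"gripper":0.44},{"tx":-0.8,"ty":0,"tz":110,"wx":0,"wy":0,"wz":0,"gripper":0.44}]'

```text
time: 31.98
position: [0.5053, 0.0565, 0.1379]
tool_rot: [-3.109, -0.451, 0.003]
ft_force: [-0.6, 0.1, -0.5]
grip_width: 0.441
grip_force: 6.6
```

Request:
jog_arm --increments '[{"tx":0,"ty":0,"tz":0,"wx":0,"wy":0,"wz":0,"gripper":0.45},{"tx":0,"ty":0,"tz":6,"wx":0,"wy":0,"wz":0,"gripper":0.46},{"tx":0,"ty":0,"tz":12,"wx":0,"wy":0,"wz":0,"gripper":0.46},{"tx":0,"ty":0,"tz":16,"wx":0,"wy":0,"wz":0,"gripper":0.46},{"tx":0,"ty":0,"tz":17,"wx":0,"wy":0,"wz":0,"gripper":0.46}]'

```text
time: 32.4
position: [0.5065, 0.056, 0.1227]
tool_rot: [3.109, 0.449, 0.0]
ft_force: [-0.6, -0.7, -0.6]
grip_width: 0.461
grip_force: 6.1
```

Request:
jog_arm --increments '[{"tx":0,"ty":0,"tz":0,"wx":0,"wy":0,"wz":0,"gripper":0.46},{"tx":0,"ty":0,"tz":0,"wx":0,"wy":0,"wz":0,"gripper":0.46},{"tx":0,"ty":0,"tz":0,"wx":0,"wy":0,"wz":0,"gripper":0.46},{"tx":0,"ty":0,"tz":0,"wx":0,"wy":0,"wz":0,"gripper":0.46},{"tx":0,"ty":0,"tz":0,"wx":0,"wy":0,"wz":0,"gripper":0.46}]'

```text
time: 32.82
position: [0.5066, 0.056, 0.123]
tool_rot: [3.109, 0.448, 0.001]
ft_force: [-0.1, 0.0, -0.7]
grip_width: 0.461
grip_force: 6.0
```

```bash
python3 -c "
from h import *
st(); go([.5062,.0568,.1215],-73.4)"
```

```text
40.1 6.0 [-0.1  0.  -0.7]
t [-0.2 -0.9  1.5] w [ 0.    -0.    -0.003] now [0.5066 0.056  0.123 ] yawy -73.6 t 32.82
```

Request:
jog_arm --increments '[{"tx":0,"ty":-0.5,"tz":1,"wx":0,"wy":0,"wz":0,"gripper":0.46},{"tx":0,"ty":-0.5,"tz":2,"wx":0,"wy":0,"wz":0,"gripper":0.46},{"tx":0,"ty":-0.5,"tz":2.5,"wx":0,"wy":0,"wz":0,"gripper":0.46},{"tx":0,"ty":-0.5,"tz":2.5,"wx":0,"wy":0,"wz":0,"gripper":0.46},{"tx":0,"ty":-0.5,"tz":2.5,"wx":0,"wy":0,"wz":0,"gripper":0.46}]'

```text
time: 33.23
position: [0.5063, 0.0565, 0.1202]
tool_rot: [3.109, 0.449, -0.0]
ft_force: [-0.3, 0.2, -1.5]
grip_width: 0.463
grip_force: 6.0
```

Request:
jog_arm --increments '[{"tx":0,"ty":0,"tz":0,"wx":0,"wy":0,"wz":0,"gripper":0.48},{"tx":0,"ty":0,"tz":0,"wx":0,"wy":0,"wz":0,"gripper":0.5},{"tx":0,"ty":0,"tz":0,"wx":0,"wy":0,"wz":0,"gripper":0.55},{"tx":0,"ty":0,"tz":0,"wx":0,"wy":0,"wz":0,"gripper":0.7},{"tx":0,"ty":0,"tz":0,"wx":0,"wy":0,"wz":0,"gripper":0.8}]'

```text
time: 33.65
position: [0.5065, 0.0565, 0.1204]
tool_rot: [3.109, 0.449, 0.001]
ft_force: [0.6, -0.0, 0.2]
grip_width: 0.623
grip_force: 0.0
```

```bash
python3 -c "
from h import *
st(); tshift(); go([.5062,.0568,.26],-73.4)"
```

```text
54.2 0.0 [ 0.6 -0.   0.2]
tray shift px 0 0 0.95
t [-1.000e-01 -3.000e-01 -1.396e+02] w [ 0.    -0.    -0.003] now [0.5065 0.0565 0.1204] yawy -73.6 t 33.7
```

Request:
jog_arm --increments '[{"tx":0,"ty":0,"tz":-10,"wx":0,"wy":0,"wz":0,"gripper":0.85},{"tx":0,"ty":0,"tz":-35,"wx":0,"wy":0,"wz":0,"gripper":0.85},{"tx":0,"ty":0,"tz":-65,"wx":0,"wy":0,"wz":0,"gripper":0.85},{"tx":0,"ty":0,"tz":-95,"wx":0,"wy":0,"wz":0,"gripper":0.85},{"tx":0,"ty":0,"tz":-120,"wx":0,"wy":0,"wz":0,"gripper":0.85}]'

```text
time: 34.12
position: [0.5067, 0.0569, 0.2432]
tool_rot: [3.109, 0.449, 0.003]
ft_force: [0.0, 0.0, 0.2]
grip_width: 0.847
grip_force: 0.0
```

```bash
python3 -c "
from h import *
im=vision.get_image('wrist'); t=cv2.resize(im['color'],(400,300)); tshift(); g=cv2.imread('pics/_t.png')[140:340,170:350]
cv2.imwrite('pics/m2.png',np.hstack([t,cv2.resize(g,(270,300))])); go([.345,.2566,.24],-87)"
```

```text
tray shift px 0 0 0.95
t [-101.  -237.7    4. ] w [ 0.002 -0.009  0.234] now [0.5091 0.0572 0.2456] yawy -73.6 t 34.22
```

View pics/m2.png

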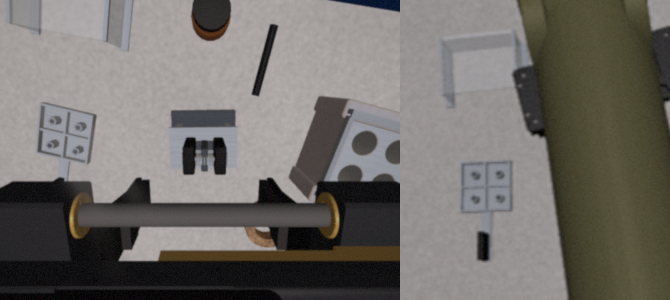

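All four spacers are in the tray and the tongs hang upright in the stand at (205,150). Now the fin.

Request:
jog_arm --increments '[{"tx":-13,"ty":-32,"tz":0,"wx":0,"wy":0,"wz":0.05,"gripper":0.6},{"tx":-28,"ty":-68,"tz":0,"wx":0,"wy":0,"wz":0.1,"gripper":0.6},{"tx":-43,"ty":-104,"tz":0,"wx":0,"wy":0,"wz":0.15,"gripper":0.6},{"tx":-58,"ty":-140,"tz":0,"wx":0,"wy":0,"wz":0.2,"gripper":0.6},{"tx":-73,"ty":-174,"tz":0,"wx":0,"wy":0,"wz":0.234,"gripper":0.6}]'

```text
time: 34.63
position: [0.3853, 0.2043, 0.2399]
tool_rot: [3.14, 0.08, -0.001]
ft_force: [0.6, 0.8, 0.8]
grip_width: 0.621
grip_force: 0.0
```

```bash
python3 -c "
from h import *
go([.345,.2566,.14],-87)"
```

```text
t [-37.6 -54.3  99.9] w [ 0.     0.    -0.002] now [0.3853 0.2043 0.2399] yawy -87.1 t 34.63
```

Request:
jog_arm --increments '[{"tx":-18,"ty":-28,"tz":20,"wx":0,"wy":0,"wz":0,"gripper":0.5},{"tx":-37,"ty":-53,"tz":40,"wx":0,"wy":0,"wz":0,"gripper":0.5},{"tx":-37,"ty":-53,"tz":70,"wx":0,"wy":0,"wz":0,"gripper":0.5},{"tx":-37,"ty":-53,"tz":100,"wx":0,"wy":0,"wz":0,"gripper":0.5},{"tx":-37,"ty":-53,"tz":100,"wx":0,"wy":0,"wz":0,"gripper":0.5}]'

```text
time: 35.05
position: [0.3433, 0.252, 0.1359]
tool_rot: [3.137, 0.086, -0.012]
ft_force: [-1.3, -0.7, 0.2]
grip_width: 0.502
grip_force: 0.0
```

Request:
jog_arm --increments '[{"tx":0,"ty":0,"tz":0,"wx":0,"wy":0,"wz":0,"gripper":0.5},{"tx":0,"ty":0,"tz":0,"wx":0,"wy":0,"wz":0,"gripper":0.5},{"tx":0,"ty":0,"tz":0,"wx":0,"wy":0,"wz":0,"gripper":0.5},{"tx":0,"ty":0,"tz":0,"wx":0,"wy":0,"wz":0,"gripper":0.5},{"tx":0,"ty":0,"tz":0,"wx":0,"wy":0,"wz":0,"gripper":0.5}]'

```text
time: 35.47
position: [0.3483, 0.254, 0.1414]
tool_rot: [-3.14, -0.082, -0.003]
ft_force: [0.6, -0.0, 0.3]
grip_width: 0.5
grip_force: 0.0
```

```bash
python3 -c "
from h import *
go([.345,.2566,.017],-87); im=vision.get_image('wrist'); cv2.imwrite('pics/w9.png',im['color'])
s=ctrl.get_state(); print(s['joint_positions'].round(2)); print(proj(im,[.345,.2566,.048]),proj(im,[.442,.262,.014]))
for d in vision.spot_in('wrist','tray_grip')[:2]+vision.spot_in('wrist','dust_cover')[:1]: b=d['bbox']; print(np.round(b),round(d['conf'],2))"
```

```text
t [ -3.4  -2.8 124.3] w [-0.    -0.002 -0.   ] now [0.3483 0.254  0.1414] yawy -87.0 t 35.47
[ 0.48 -0.12 -1.1   2.04 -0.12  1.16 -2.08]
[321.51638413 255.25572827] [320.86565521 100.92055006]
[274. 372. 348. 402.] 0.83
[257.  34. 383. 283.] 0.77
```

View pics/w9.png

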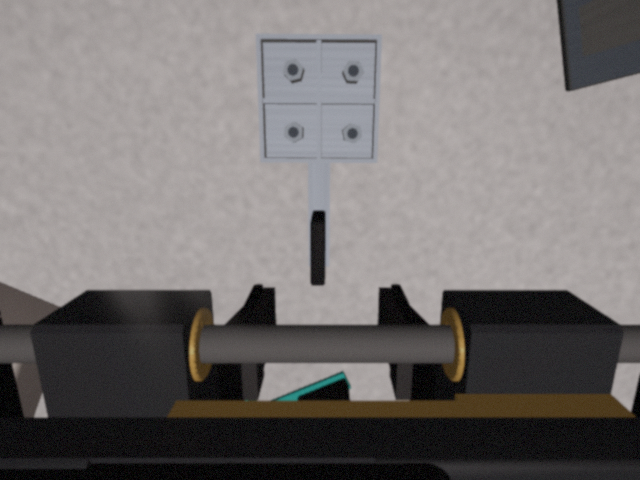

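The fin is at (318,249) and the tray is square to the tool. Fin top is about 5 mm to the tool's -y. Descend and grip.

Request:
jog_arm --increments '[{"tx":0,"ty":-5,"tz":30,"wx":0,"wy":0,"wz":0,"gripper":0.5},{"tx":0,"ty":-5,"tz":60,"wx":0,"wy":0,"wz":0,"gripper":0.5},{"tx":0,"ty":-5,"tz":85,"wx":0,"wy":0,"wz":0,"gripper":0.5},{"tx":0,"ty":-5,"tz":105,"wx":0,"wy":0,"wz":0,"gripper":0.5},{"tx":0,"ty":-5,"tz":115,"wx":0,"wy":0,"wz":0,"gripper":0.5}]'

```text
time: 36.03
position: [0.3455, 0.2578, 0.0228]
tool_rot: [3.14, 0.083, -0.007]
ft_force: [-0.7, -0.3, -0.1]
grip_width: 0.499
grip_force: 0.0
```

Request:
jog_arm --increments '[{"tx":0,"ty":0,"tz":5,"wx":0,"wy":0,"wz":0,"gripper":0.5},{"tx":0,"ty":0,"tz":8,"wx":0,"wy":0,"wz":0,"gripper":0.4},{"tx":0,"ty":0,"tz":8,"wx":0,"wy":0,"wz":0,"gripper":0.3},{"tx":0,"ty":0,"tz":8,"wx":0,"wy":0,"wz":0,"gripper":0.25},{"tx":0,"ty":0,"tz":8,"wx":0,"wy":0,"wz":0,"gripper":0.2}]'

```text
time: 36.45
position: [0.3479, 0.259, 0.0181]
tool_rot: [-3.14, -0.082, -0.003]
ft_force: [0.2, 0.1, -0.0]
grip_width: 0.285
grip_force: 0.0
```

Request:
jog_arm --increments '[{"tx":0,"ty":0,"tz":0,"wx":0,"wy":0,"wz":0,"gripper":0.15},{"tx":0,"ty":0,"tz":0,"wx":0,"wy":0,"wz":0,"gripper":0.1},{"tx":0,"ty":0,"tz":0,"wx":0,"wy":0,"wz":0,"gripper":0.07},{"tx":0,"ty":0,"tz":0,"wx":0,"wy":0,"wz":0,"gripper":0.05},{"tx":0,"ty":0,"tz":0,"wx":0,"wy":0,"wz":0,"gripper":0.05}]'

```text
time: 36.87
position: [0.3476, 0.259, 0.0177]
tool_rot: [-3.14, -0.083, -0.002]
ft_force: [-0.5, 0.3, 4.7]
grip_width: 0.115
grip_force: 20.0
```

```bash
python3 -c "
from h import *
st(); go([.5377,.2592,.017],-84.5); tshift()
im=vision.get_image('wrist'); print([(np.round(d['bbox']),round(d['conf'],2)) for d in vision.spot_in('wrist','tray')[:1]])"
```

```text
10.0 20.0 [-0.5  0.3  4.7]
t [189.9   9.9   0.9] w [-0.    -0.001 -0.043] now [0.3476 0.259  0.0177] yawy -87.0 t 36.87
tray shift px 29 -14 0.45
[(array([210.,   1., 442., 400.]), 0.73)]
```

Request:
jog_arm --increments '[{"tx":6,"ty":1.5,"tz":0,"wx":0,"wy":0,"wz":-0.01,"gripper":0.05},{"tx":20,"ty":4.5,"tz":0,"wx":0,"wy":0,"wz":-0.02,"gripper":0.05},{"tx":36,"ty":8,"tz":0,"wx":0,"wy":0,"wz":-0.03,"gripper":0.05},{"tx":52,"ty":12,"tz":0,"wx":0,"wy":0,"wz":-0.043,"gripper":0.05},{"tx":65,"ty":15,"tz":0,"wx":0,"wy":0,"wz":-0.043,"gripper":0.05}]' --grip_force 30

```text
time: 37.43
position: [0.4117, 0.2482, 0.0176]
tool_rot: [-3.137, -0.152, 0.005]
ft_force: [-9.0, 1.1, 15.2]
grip_width: 0.115
grip_force: 30.0
```

Request:
jog_arm --increments '[{"tx":0,"ty":0,"tz":0,"wx":0,"wy":0,"wz":0,"gripper":0.05},{"tx":0,"ty":0,"tz":0,"wx":0,"wy":0,"wz":0,"gripper":0.05},{"tx":0,"ty":0,"tz":0,"wx":0,"wy":0,"wz":0,"gripper":0.05},{"tx":0,"ty":0,"tz":0,"wx":0,"wy":0,"wz":0,"gripper":0.05},{"tx":0,"ty":0,"tz":0,"wx":0,"wy":0,"wz":0,"gripper":0.05}]'

```text
time: 37.85
position: [0.4134, 0.2474, 0.0177]
tool_rot: [-3.138, -0.15, -0.003]
ft_force: [3.9, 1.4, 3.7]
grip_width: 0.113
grip_force: 30.0
```

```bash
python3 -c "
from h import *
st(); go([.537,.2593,.017],-84.5)
im=vision.get_image('wrist'); cv2.imwrite('pics/w10.png',im['color'])
T=np.array([.674,.2725]); a=np.radians(5.5); ex=np.array([np.cos(a),np.sin(a)]); ey=np.array([-ex[1],ex[0]])
print([proj(im,[*(T+x*ex+y*ey),z]).round() .tolist() for x,y,z in [(-.092,.056,0),(-.092,-.056,0),(-.092,.060,.064),(-.092,-.06,.064),(0,.056,0),(0,-.056,0)]])"
```

```text
9.8 30.0 [3.9 1.4 3.7]
t [124.2  -0.    0.9] w [-0.    -0.002 -0.   ] now [0.4134 0.2474 0.0177] yawy -84.5 t 37.85
[[169.0, -145.0], [479.0, -146.0], [37.0, -344.0], [607.0, -347.0], [138.0, -514.0], [508.0, -515.0]]
```

View pics/w10.png

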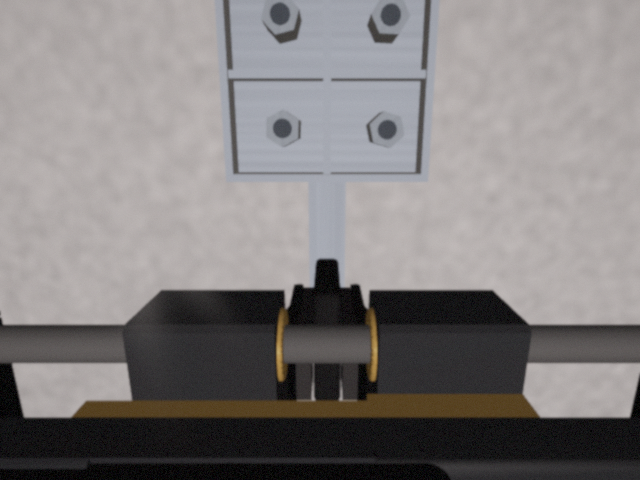

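The tray is square in the grip with the spacers standing. Push straight in.

Request:
jog_arm --increments '[{"tx":8,"ty":0,"tz":0,"wx":0,"wy":0,"wz":0,"gripper":0.05},{"tx":22,"ty":0,"tz":0,"wx":0,"wy":0,"wz":0,"gripper":0.05},{"tx":37,"ty":0,"tz":0,"wx":0,"wy":0,"wz":0,"gripper":0.05},{"tx":52,"ty":0,"tz":0,"wx":0,"wy":0,"wz":0,"gripper":0.05},{"tx":66,"ty":0,"tz":0,"wx":0,"wy":0,"wz":0,"gripper":0.05}]'

```text
time: 38.32
position: [0.4736, 0.2546, 0.0175]
tool_rot: [3.136, 0.154, -0.014]
ft_force: [-13.0, -1.8, 20.7]
grip_width: 0.112
grip_force: 30.0
```

Request:
jog_arm --increments '[{"tx":12,"ty":0,"tz":0,"wx":0,"wy":0,"wz":0,"gripper":0.05},{"tx":24,"ty":0,"tz":0,"wx":0,"wy":0,"wz":0,"gripper":0.05},{"tx":34,"ty":0,"tz":0,"wx":0,"wy":0,"wz":0,"gripper":0.05},{"tx":42,"ty":0,"tz":0,"wx":0,"wy":0,"wz":0,"gripper":0.05},{"tx":48,"ty":0,"tz":0,"wx":0,"wy":0,"wz":0,"gripper":0.05}]'

```text
time: 38.73
position: [0.5216, 0.2594, 0.0175]
tool_rot: [3.137, 0.154, -0.013]
ft_force: [-10.4, -0.7, 16.5]
grip_width: 0.112
grip_force: 30.0
```

Request:
jog_arm --increments '[{"tx":1,"ty":0,"tz":0,"wx":0,"wy":0,"wz":0,"gripper":0.05},{"tx":2,"ty":0,"tz":0,"wx":0,"wy":0,"wz":0,"gripper":0.05},{"tx":3,"ty":0,"tz":0,"wx":0,"wy":0,"wz":0,"gripper":0.05},{"tx":4,"ty":0,"tz":0,"wx":0,"wy":0,"wz":0,"gripper":0.05},{"tx":5,"ty":0,"tz":0,"wx":0,"wy":0,"wz":0,"gripper":0.05}]'

```text
time: 39.15
position: [0.5258, 0.2598, 0.0176]
tool_rot: [3.136, 0.154, -0.013]
ft_force: [-9.4, -0.5, 14.7]
grip_width: 0.116
grip_force: 30.0
```

```bash
python3 -c "
from h import *
st(); go([.537,.2593,.017],-84.5)"
```

```text
10.1 30.0 [-9.4 -0.5 14.7]
t [11.1  1.6  0.5] w [0.001 0.008 0.002] now [0.5258 0.2598 0.0176] yawy -84.4 t 39.15
```

Request:
jog_arm --increments '[{"tx":1.5,"ty":0,"tz":-0.3,"wx":0,"wy":0,"wz":0,"gripper":0.05},{"tx":3,"ty":0,"tz":-0.5,"wx":0,"wy":0,"wz":0,"gripper":0.05},{"tx":4.5,"ty":0,"tz":-0.5,"wx":0,"wy":0,"wz":0,"gripper":0.05},{"tx":6,"ty":0,"tz":-0.5,"wx":0,"wy":0,"wz":0,"gripper":0.05},{"tx":7.5,"ty":0,"tz":-0.5,"wx":0,"wy":0,"wz":0,"gripper":0.05}]'

```text
time: 39.57
position: [0.5337, 0.2602, 0.0175]
tool_rot: [3.136, 0.154, -0.012]
ft_force: [-7.5, -0.4, 11.0]
grip_width: 0.113
grip_force: 30.0
```

```bash
python3 -c "
from h import *
st(); go([.537,.2593,.017],-84.5)"
```

```text
9.8 30.0 [-7.5 -0.4 11. ]
t [3.2 1.2 0.5] w [0.001 0.008 0.002] now [0.5337 0.2602 0.0175] yawy -84.4 t 39.57
```

Request:
jog_arm --increments '[{"tx":1,"ty":0,"tz":0,"wx":0,"wy":0,"wz":0,"gripper":0.05},{"tx":2,"ty":0,"tz":0,"wx":0,"wy":0,"wz":0,"gripper":0.05},{"tx":3,"ty":0,"tz":0,"wx":0,"wy":0,"wz":0,"gripper":0.05},{"tx":4,"ty":0,"tz":0,"wx":0,"wy":0,"wz":0,"gripper":0.05},{"tx":5,"ty":0,"tz":0,"wx":0,"wy":0,"wz":0,"gripper":0.05}]'

```text
time: 39.98
position: [0.5387, 0.2607, 0.0175]
tool_rot: [3.136, 0.154, -0.012]
ft_force: [-7.5, -1.6, 10.7]
grip_width: 0.114
grip_force: 30.0
```

```bash
python3 -c "
from h import *
st(); go([.537,.2593,.017],-84.5)"
```

```text
9.9 30.0 [-7.5 -1.6 10.7]
t [-1.8  1.2  0.6] w [0.001 0.008 0.002] now [0.5387 0.2607 0.0175] yawy -84.4 t 39.98
```

Request:
jog_arm --increments '[{"tx":1,"ty":0,"tz":0,"wx":0,"wy":0,"wz":0,"gripper":0.05},{"tx":2,"ty":0,"tz":0,"wx":0,"wy":0,"wz":0,"gripper":0.05},{"tx":3,"ty":0,"tz":0,"wx":0,"wy":0,"wz":0,"gripper":0.05},{"tx":3.5,"ty":0,"tz":0,"wx":0,"wy":0,"wz":0,"gripper":0.05},{"tx":4,"ty":0,"tz":0,"wx":0,"wy":0,"wz":0,"gripper":0.05}]'

```text
time: 40.4
position: [0.5414, 0.2609, 0.0176]
tool_rot: [3.135, 0.154, -0.016]
ft_force: [-11.5, -1.9, 14.5]
grip_width: 0.116
grip_force: 30.0
```

```bash
python3 -c "
from h import *
st(); go([.537,.2593,.017],-84.5)"
```

```text
10.1 30.0 [-11.5  -1.9  14.5]
t [-4.6  1.2  0.6] w [0.002 0.01  0.002] now [0.5414 0.2609 0.0176] yawy -84.4 t 40.4
```

Request:
jog_arm --increments '[{"tx":1,"ty":0,"tz":0,"wx":0,"wy":0,"wz":0,"gripper":0.05},{"tx":2,"ty":0,"tz":0,"wx":0,"wy":0,"wz":0,"gripper":0.05},{"tx":3,"ty":0,"tz":0,"wx":0,"wy":0,"wz":0,"gripper":0.05},{"tx":4,"ty":0,"tz":0,"wx":0,"wy":0,"wz":0,"gripper":0.05},{"tx":4,"ty":0,"tz":0,"wx":0,"wy":0,"wz":0,"gripper":0.05}]'

```text
time: 40.82
position: [0.5416, 0.2609, 0.0174]
tool_rot: [3.132, 0.155, -0.027]
ft_force: [-19.5, -4.8, 23.1]
grip_width: 0.114
grip_force: 30.0
```

```bash
python3 -c "
from h import *
st(); go([.537,.2593,.017],-84.5)"
```

```text
9.9 30.0 [-19.5  -4.8  23.1]
t [-4.7  1.1  0.5] w [0.004 0.018 0.003] now [0.5416 0.2609 0.0174] yawy -84.3 t 40.82
```

Request:
jog_arm --increments '[{"tx":-2,"ty":0,"tz":0,"wx":0,"wy":0,"wz":0,"gripper":0.05},{"tx":-4,"ty":0,"tz":0,"wx":0,"wy":0,"wz":0,"gripper":0.08},{"tx":-4,"ty":0,"tz":0,"wx":0,"wy":0,"wz":0,"gripper":0.2},{"tx":-4,"ty":0,"tz":0,"wx":0,"wy":0,"wz":0,"gripper":0.4},{"tx":-4,"ty":0,"tz":0,"wx":0,"wy":0,"wz":0,"gripper":0.45}]'

```text
time: 41.23
position: [0.5468, 0.2596, 0.0169]
tool_rot: [3.137, 0.151, -0.003]
ft_force: [-0.8, -0.2, -0.7]
grip_width: 0.258
grip_force: 0.0
```

Request:
jog_arm --increments '[{"tx":-4,"ty":0,"tz":0,"wx":0,"wy":0,"wz":0,"gripper":0.45},{"tx":-4,"ty":0,"tz":-10,"wx":0,"wy":0,"wz":0,"gripper":0.45},{"tx":-4,"ty":0,"tz":-40,"wx":0,"wy":0,"wz":0,"gripper":0.45},{"tx":-4,"ty":0,"tz":-80,"wx":0,"wy":0,"wz":0,"gripper":0.45},{"tx":-4,"ty":0,"tz":-120,"wx":0,"wy":0,"wz":0,"gripper":0.45}]'

```text
time: 41.65
position: [0.5427, 0.2594, 0.1388]
tool_rot: [3.138, 0.151, -0.004]
ft_force: [1.0, -0.0, -0.1]
grip_width: 0.447
grip_force: 0.0
```

Request:
jog_arm --increments '[{"tx":-20,"ty":0,"tz":-40,"wx":0,"wy":0,"wz":0,"gripper":0.45},{"tx":-40,"ty":0,"tz":-80,"wx":0,"wy":0,"wz":0,"gripper":0.45},{"tx":-40,"ty":0,"tz":-110,"wx":0,"wy":0,"wz":0,"gripper":0.45},{"tx":-40,"ty":0,"tz":-110,"wx":0,"wy":0,"wz":0,"gripper":0.45},{"tx":-40,"ty":0,"tz":-110,"wx":0,"wy":0,"wz":0,"gripper":0.45}]'

```text
time: 42.07
position: [0.5047, 0.2567, 0.2506]
tool_rot: [-3.138, -0.15, -0.008]
ft_force: [0.7, -0.8, -0.4]
grip_width: 0.45
grip_force: 0.0
```

```bash
python3 -c "
from h import *
st(); go([.545,-.268,.245],1.1)
w=vision.get_image('wrist'); t=vision.get_image('top'); s=vision.get_image('scene')
import pickle; pickle.dump((w,t,s),open('f.pkl','wb'))
for n in ('wrist','scene','top'):
  for q in ('tray','dust_cover'): print(n,q,[(np.round(d['bbox']),round(d['conf'],2)) for d in vision.spot_in(n,q)[:3]])
W=cv2.resize(w['color'],(400,300)); S=cv2.resize(s['color'][310:440,280:420],(400,300)); T=cv2.resize(t['color'][150:255,170:310],(400,300))
cv2.imwrite('pics/m3.png',np.vstack([np.hstack([W,S]),np.hstack([T,cv2.resize(w['color'][0:240,160:480],(400,300))])]))"
```

```text
39.1 0.0 [ 0.7 -0.8 -0.4]
t [-10.  526.2   5.6] w [ 0.004 -0.004 -1.494] now [0.5047 0.2567 0.2506] yawy -84.5 t 42.07
wrist tray [(array([315., 125., 335., 203.]), 0.64)]
wrist dust_cover [(array([241.,   2., 405., 132.]), 0.97)]
scene tray [(array([464., 234., 535., 276.]), 0.91), (array([372., 334., 391., 362.]), 0.49)]
scene dust_cover [(array([372., 337., 393., 363.]), 0.47), (array([178., 158., 242., 205.]), 0.38)]
top tray []
top dust_cover [(array([197., 161., 257., 208.]), 0.56)]
```

View pics/m3.png

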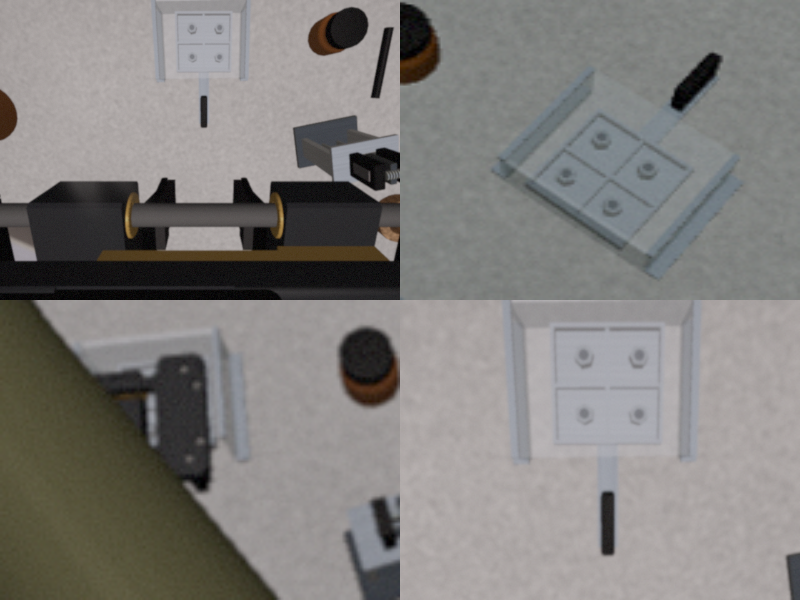

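The tray's back edge meets the back wall at row 325 with all four spacers upright; the tongs are still in the stand. Now the cover.

Request:
jog_arm --increments '[{"tx":-10,"ty":526,"tz":5,"wx":0,"wy":0,"wz":-1.494,"gripper":0.4},{"tx":-10,"ty":526,"tz":5,"wx":0,"wy":0,"wz":-1.494,"gripper":0.4},{"tx":-10,"ty":526,"tz":5,"wx":0,"wy":0,"wz":-1.494,"gripper":0.4},{"tx":-10,"ty":526,"tz":5,"wx":0,"wy":0,"wz":-1.494,"gripper":0.35},{"tx":-10,"ty":526,"tz":5,"wx":0,"wy":0,"wz":-1.494,"gripper":0.35}]'

```text
time: 42.93
position: [0.5179, 0.0805, 0.2461]
tool_rot: [-2.989, -0.966, 0.0]
ft_force: [-0.6, 0.3, 0.7]
grip_width: 0.362
grip_force: 0.0
```

```bash
python3 -c "
from h import *
go([.543,-.268,.24],1.1)"
```

```text
t [-183.6  297.3    6.1] w [-0.    -0.    -0.965] now [0.5179 0.0805 0.2461] yawy -54.2 t 42.93
```

Request:
jog_arm --increments '[{"tx":-184,"ty":297,"tz":6,"wx":0,"wy":0,"wz":-0.965,"gripper":0.35},{"tx":-184,"ty":297,"tz":6,"wx":0,"wy":0,"wz":-0.965,"gripper":0.35},{"tx":-184,"ty":297,"tz":6,"wx":0,"wy":0,"wz":-0.965,"gripper":0.35},{"tx":-184,"ty":297,"tz":6,"wx":0,"wy":0,"wz":-0.965,"gripper":0.35},{"tx":-184,"ty":297,"tz":6,"wx":0,"wy":0,"wz":-0.965,"gripper":0.35}]'

```text
time: 43.35
position: [0.5307, -0.1141, 0.243]
tool_rot: [2.584, 1.786, -0.0]
ft_force: [1.0, -0.4, 0.2]
grip_width: 0.348
grip_force: 0.0
```

```bash
python3 -c "
from h import *
go([.543,-.268,.17],1.1)"
```

```text
t [-139.6   65.8   73.1] w [ 0.    0.   -0.38] now [ 0.5307 -0.1141  0.243 ] yawy -20.7 t 43.35
```

Request:
jog_arm --increments '[{"tx":-140,"ty":66,"tz":50,"wx":0,"wy":0,"wz":-0.38,"gripper":0.35},{"tx":-140,"ty":66,"tz":50,"wx":0,"wy":0,"wz":-0.38,"gripper":0.35},{"tx":-140,"ty":66,"tz":50,"wx":0,"wy":0,"wz":-0.38,"gripper":0.35},{"tx":-140,"ty":66,"tz":50,"wx":0,"wy":0,"wz":-0.38,"gripper":0.35},{"tx":-140,"ty":66,"tz":50,"wx":0,"wy":0,"wz":-0.38,"gripper":0.35}]'

```text
time: 43.77
position: [0.539, -0.2771, 0.1886]
tool_rot: [-2.219, -2.219, 0.005]
ft_force: [-2.1, -1.8, -0.2]
grip_width: 0.353
grip_force: 0.0
```

Request:
jog_arm --increments '[{"tx":0,"ty":0,"tz":0,"wx":0,"wy":0,"wz":0,"gripper":0.35},{"tx":0,"ty":0,"tz":0,"wx":0,"wy":0,"wz":0,"gripper":0.35},{"tx":0,"ty":0,"tz":0,"wx":0,"wy":0,"wz":0,"gripper":0.35},{"tx":0,"ty":0,"tz":0,"wx":0,"wy":0,"wz":0,"gripper":0.35},{"tx":0,"ty":0,"tz":0,"wx":0,"wy":0,"wz":0,"gripper":0.35}]'

```text
time: 44.18
position: [0.5428, -0.2654, 0.1937]
tool_rot: [2.204, 2.237, -0.0]
ft_force: [-0.2, 0.0, -0.1]
grip_width: 0.351
grip_force: 0.0
```

```bash
python3 -c "
from h import *
im=vision.get_image('wrist'); g=im['color'].max(2); go([.5415,-.269,.1045],1.1)
p=proj(im,[.5415,-.27,.116]); print(p); s=g[int(p[1])-60:int(p[1])+10,270:380]; 
m=(s<60).astype(np.uint8); n,l,stt,c=cv2.connectedComponentsWithStats(m)
print([(stt[i].tolist(),c[i].round(1).tolist()) for i in range(1,n) if stt[i][4]>150], int(p[1])-60)"
```

```text
t [-3.1 -1.3 89.1] w [ 0.001  0.001 -0.005] now [ 0.5426 -0.2658  0.1936] yawy 0.8 t 44.23
[322.83413139 261.96986214]
[([48, 17, 22, 53, 1057], [58.7, 43.7])] 201
```

Request:
jog_arm --increments '[{"tx":-3,"ty":0.7,"tz":25,"wx":0,"wy":0,"wz":-0.005,"gripper":0.35},{"tx":-3,"ty":0.7,"tz":50,"wx":0,"wy":0,"wz":-0.005,"gripper":0.35},{"tx":-3,"ty":0.7,"tz":72,"wx":0,"wy":0,"wz":-0.005,"gripper":0.35},{"tx":-3,"ty":0.7,"tz":84,"wx":0,"wy":0,"wz":-0.005,"gripper":0.35},{"tx":-3,"ty":0.7,"tz":89,"wx":0,"wy":0,"wz":-0.005,"gripper":0.35}]' --grip_force 20

```text
time: 44.65
position: [0.5419, -0.2691, 0.1021]
tool_rot: [-2.199, -2.24, 0.001]
ft_force: [-0.3, -0.1, -0.2]
grip_width: 0.349
grip_force: 0.0
```

Request:
jog_arm --increments '[{"tx":0,"ty":0,"tz":0,"wx":0,"wy":0,"wz":0,"gripper":0.1},{"tx":0,"ty":0,"tz":0,"wx":0,"wy":0,"wz":0,"gripper":0.1},{"tx":0,"ty":0,"tz":0,"wx":0,"wy":0,"wz":0,"gripper":0.1},{"tx":0,"ty":0,"tz":0,"wx":0,"wy":0,"wz":0,"gripper":0.1},{"tx":0,"ty":0,"tz":0,"wx":0,"wy":0,"wz":0,"gripper":0.1}]'

```text
time: 45.07
position: [0.5445, -0.27, 0.1055]
tool_rot: [2.199, 2.239, 0.002]
ft_force: [2.3, 0.7, 3.3]
grip_width: 0.155
grip_force: 20.0
```

```bash
python3 -c "
from h import *
st(); go([.5435,-.161,.1045],1.1)"
```

```text
13.5 20.0 [2.3 0.7 3.3]
t [109.    1.    0.8] w [ 0.003  0.001 -0.001] now [ 0.5445 -0.27    0.1055] yawy 1.0 t 45.07
```

Request:
jog_arm --increments '[{"tx":12,"ty":0,"tz":0,"wx":0,"wy":0,"wz":0,"gripper":0.1},{"tx":32,"ty":0,"tz":0,"wx":0,"wy":0,"wz":0,"gripper":0.1},{"tx":54,"ty":0,"tz":0,"wx":0,"wy":0,"wz":0,"gripper":0.1},{"tx":74,"ty":0,"tz":0,"wx":0,"wy":0,"wz":0,"gripper":0.1},{"tx":88,"ty":0,"tz":0,"wx":0,"wy":0,"wz":0,"gripper":0.1}]'

```text
time: 45.48
position: [0.5418, -0.1805, 0.1054]
tool_rot: [2.199, 2.241, -0.001]
ft_force: [-1.6, -2.3, 6.2]
grip_width: 0.158
grip_force: 20.0
```

Request:
jog_arm --increments '[{"tx":4,"ty":0,"tz":0,"wx":0,"wy":0,"wz":0,"gripper":0.1},{"tx":8,"ty":0,"tz":0,"wx":0,"wy":0,"wz":0,"gripper":0.1},{"tx":11,"ty":0,"tz":0,"wx":0,"wy":0,"wz":0,"gripper":0.1},{"tx":14,"ty":0,"tz":0,"wx":0,"wy":0,"wz":0,"gripper":0.1},{"tx":16,"ty":0,"tz":0,"wx":0,"wy":0,"wz":0,"gripper":0.1}]'

```text
time: 45.9
position: [0.5414, -0.1664, 0.1054]
tool_rot: [2.201, 2.24, -0.002]
ft_force: [-2.6, -1.6, 7.4]
grip_width: 0.157
grip_force: 20.0
```

```bash
python3 -c "
from h import *
st(); go([.5435,-.161,.1045],1.1)"
```

```text
13.6 20.0 [-2.6 -1.6  7.4]
t [5.3 2.2 0.9] w [ 0.     0.002 -0.002] now [ 0.5414 -0.1664  0.1054] yawy 1.0 t 45.9
```

Request:
jog_arm --increments '[{"tx":1.5,"ty":0,"tz":0,"wx":0,"wy":0,"wz":0,"gripper":0.1},{"tx":3,"ty":0,"tz":0,"wx":0,"wy":0,"wz":0,"gripper":0.1},{"tx":4.5,"ty":0,"tz":0,"wx":0,"wy":0,"wz":0,"gripper":0.1},{"tx":6,"ty":0,"tz":0,"wx":0,"wy":0,"wz":0,"gripper":0.1},{"tx":7,"ty":0,"tz":0,"wx":0,"wy":0,"wz":0,"gripper":0.1}]'

```text
time: 46.32
position: [0.5413, -0.1642, 0.1054]
tool_rot: [2.2, 2.233, -0.008]
ft_force: [-0.5, -10.2, 5.2]
grip_width: 0.158
grip_force: 20.0
```

```bash
python3 -c "
from h import *
st(); go([.5435,-.161,.1045],1.1)"
```

```text
13.8 20.0 [ -0.5 -10.2   5.2]
t [3.1 2.2 0.9] w [ 0.001  0.008 -0.004] now [ 0.5413 -0.1642  0.1054] yawy 0.8 t 46.32
```

Request:
jog_arm --increments '[{"tx":1,"ty":0,"tz":0,"wx":0,"wy":0,"wz":0,"gripper":0.1},{"tx":2,"ty":0,"tz":0,"wx":0,"wy":0,"wz":0,"gripper":0.1},{"tx":3,"ty":0,"tz":0,"wx":0,"wy":0,"wz":0,"gripper":0.1},{"tx":4,"ty":0,"tz":0,"wx":0,"wy":0,"wz":0,"gripper":0.1},{"tx":4,"ty":0,"tz":0,"wx":0,"wy":0,"wz":0,"gripper":0.1}]'

```text
time: 46.73
position: [0.5413, -0.1641, 0.1054]
tool_rot: [2.201, 2.228, -0.012]
ft_force: [0.2, -14.7, 4.8]
grip_width: 0.161
grip_force: 20.0
```

```bash
python3 -c "
from h import *
st(); go([.5435,-.161,.1045],1.1)"
```

```text
14.0 20.0 [  0.2 -14.7   4.8]
t [3.1 2.2 0.9] w [ 0.002  0.013 -0.007] now [ 0.5413 -0.1641  0.1054] yawy 0.7 t 46.73
```

Firmly at the stop, so the cover is shut. Release, rise clear, and check everything.

Request:
jog_arm --increments '[{"tx":-4,"ty":0,"tz":0,"wx":0,"wy":0,"wz":0,"gripper":0.12},{"tx":-5,"ty":0,"tz":0,"wx":0,"wy":0,"wz":0,"gripper":0.3},{"tx":-5,"ty":0,"tz":0,"wx":0,"wy":0,"wz":0,"gripper":0.35},{"tx":-5,"ty":0,"tz":0,"wx":0,"wy":0,"wz":0,"gripper":0.35},{"tx":-5,"ty":0,"tz":-5,"wx":0,"wy":0,"wz":0,"gripper":0.35}]'

```text
time: 47.15
position: [0.5401, -0.1587, 0.108]
tool_rot: [-2.199, -2.24, 0.001]
ft_force: [0.6, 1.1, -0.3]
grip_width: 0.325
grip_force: 0.0
```

Request:
jog_arm --increments '[{"tx":0,"ty":0,"tz":-20,"wx":0,"wy":0,"wz":0,"gripper":0.35},{"tx":0,"ty":0,"tz":-50,"wx":0,"wy":0,"wz":0,"gripper":0.35},{"tx":-20,"ty":0,"tz":-85,"wx":0,"wy":0,"wz":0,"gripper":0.35},{"tx":-50,"ty":0,"tz":-110,"wx":0,"wy":0,"wz":0,"gripper":0.35},{"tx":-80,"ty":0,"tz":-120,"wx":0,"wy":0,"wz":0,"gripper":0.35}]'

```text
time: 47.57
position: [0.5447, -0.239, 0.2338]
tool_rot: [2.194, 2.241, 0.003]
ft_force: [1.0, 0.5, 0.8]
grip_width: 0.347
grip_force: 0.0
```

Request:
jog_arm --increments '[{"tx":0,"ty":0,"tz":0,"wx":0,"wy":0,"wz":0,"gripper":0.35},{"tx":0,"ty":0,"tz":0,"wx":0,"wy":0,"wz":0,"gripper":0.35},{"tx":0,"ty":0,"tz":0,"wx":0,"wy":0,"wz":0,"gripper":0.35},{"tx":0,"ty":0,"tz":0,"wx":0,"wy":0,"wz":0,"gripper":0.35},{"tx":0,"ty":0,"tz":0,"wx":0,"wy":0,"wz":0,"gripper":0.35}]'

```text
time: 47.98
position: [0.5424, -0.238, 0.2285]
tool_rot: [-2.198, -2.243, -0.0]
ft_force: [0.2, 0.1, -1.0]
grip_width: 0.35
grip_force: 0.0
```

```bash
python3 -c "
from h import *
import pickle
st(); w=vision.get_image('wrist'); p=proj(w,[.543,-.161,.116]); print('bar expected',p)
g=w['color'].max(2); u,v=p.astype(int); v0=max(v-50,0); m=(g[v0:v+50,u-40:u+40]<60).astype(np.uint8); n,l,q,c=cv2.connectedComponentsWithStats(m)
for i in range(1,n):
    if q[i][4]>100: print(q[i], ray(w,c[i][0]+u-40,c[i][1]+v0,.116).round(4))
s=vision.get_image('scene')['color']; o=pickle.load(open('f.pkl','rb'))[2]['color']
d=np.abs(cv2.GaussianBlur(s,(5,5),0).astype(int)-cv2.GaussianBlur(o,(5,5),0)).mean(2)
print('tray area change',d[310:440,280:420].mean().round(2),'stand',d[230:300,290:350].mean().round(2))
t=vision.get_image('top'); r=cv2.cvtColor(cv2.imread('pics/top0.png'),6); G=cv2.cvtColor(t['color'],6)
for n,(x0,y0,x1,y1) in dict(cork=(355,266,396,307),amber=(285,155,313,190),clear=(305,115,335,155),dish=(438,286,480,328),marker=(328,162,345,212),tipbox=(345,98,408,155),bottle=(424,110,460,156),tongs=(288,210,338,258)).items():
    mm=cv2.matchTemplate(G[y0-15:y1+15,x0-15:x1+15],r[y0:y1,x0:x1],cv2.TM_CCOEFF_NORMED); _,a,_,l=cv2.minMaxLoc(mm); print(n,round(a,2),l[0]-15,l[1]-15)"
```

```text
30.5 0.0 [ 0.2  0.1 -1. ]
bar expected [328.41368245 124.4259968 ]
[  29   17   20   62 1165] [ 0.5421 -0.1591  0.116 ]
tray area change 10.38 stand 8.11
cork 0.99 0 0
amber 1.0 0 0
clear 1.0 0 0
dish 0.92 0 0
marker 1.0 0 0
tipbox 1.0 0 0
bottle 0.58 0 0
tongs 0.98 0 0
```

```bash
python3 -c "
from h import *
import pickle
s=cv2.cvtColor(vision.get_image('scene')['color'],6); o=cv2.cvtColor(pickle.load(open('f.pkl','rb'))[2]['color'],6)
for x0,y0,x1,y1 in [(325,345,395,410),(365,325,400,365),(300,230,345,280)]:
    mm=cv2.matchTemplate(s[y0-25:y1+25,x0-25:x1+25],o[y0:y1,x0:x1],cv2.TM_CCOEFF_NORMED); _,a,_,l=cv2.minMaxLoc(mm); print(round(a,2),l[0]-25,l[1]-25)
# tray to wall gap in top view
t=vision.get_image('top'); print([(np.round(d['bbox']),round(d['conf'],2)) for d in vision.spot_in('top','tray')[:3]])
"
```

```text
0.99 0 0
1.0 0 0
0.99 0 0
[(array([168., 352., 240., 406.]), 0.88), (array([213., 200., 246., 236.]), 0.63), (array([299., 216., 322., 233.]), 0.16)]
```

Everything is in place, so I hand it in.

```bash
python3 -c "
from h import *
print(ctrl.close_job())"
```

```text
the job is handed in; nothing more can be done
None
```

The job is handed in: all four spacers are in their matching tray compartments, the tongs hang in the stand, the tray is against the dust cover's back wall and the heater cover is shut, with no verdict returned; I viewed 15 pictures, one over the limit of 14.

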